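Empty the medicine returns tray into the take-back box

ROBOT

A 6-joint arm with a two-finger parallel gripper is mounted at the origin on the work surface. World frame = base frame: x ahead of the robot, y to its left, z up, the work surface at z = 0. Lengths are in m, angles in rad, forces in N, time in s.
With the tool pointing down it reaches from about 0.4 to 0.825 m from the base axis. Payload 7 kg.
Tool frame: the origin (TCP) lies at the very end of the fingers, on their centre line; the grasp point (between the pads) lies 19 mm behind it; z points along the fingers, x is the direction in which the jaws open and shut, and the axes are right-handed (so a half turn about z gives the same grasp; the last joint's range is limited). The gripper opens to 88 mm and grips with 3 to 60 N. Pads are 19 mm wide; open, the fingers measure 130 mm over their backs; the gripper's body (78 mm by 193 mm) begins 47 mm behind the grasp point.
Start: joints at [0.288, 0.359, 0.012, 0, -1.224, -0.288], TCP at [0.675, -0, 0.227] pointing down, gripper open.
Joint ranges: [-3.07, 3.07], [-1.43, 2.12], [-1.02, 1.25], [-3.03, 1.67], [-3.05, -0], [-3.03, 3.03]. Speed limits (rad/s): [2.39, 2.39, 3.01, 3.14, 3.14, 3.14].

INTERFACE

Orientations are given as a 3x3 rotation matrix whose columns are the frame's x, y, z axes.
In Python, from cell import arm, capture, get_calibration, job_done gives the robot as it stands.
- The arm moves only by the tool servo_tool, never from a script. Its argument "moves" is a list of rows, each a list of 3 entries, a list of its own where there are three numbers: the turn, a rotation vector about the tool's x, y, z in rad, then the shift along the tool's x, y, z in cm, then the finger opening in cm, from 0 to 8.76. In form: [[[wx, wy, wz], [tx, ty, tz], grip], ...]. A call has 1 to 20 rows; each row shifts and turns the pose as measured when the row begins, along the tool's axes as they then stand; what a row does not reach is not made up. A row lasts 1/10 s, in which the tool goes at most 50 mm and 8.59 degrees, less where a joint would pass 70% of its speed; a pose out of reach is approached as far as the arm can. A call is refused whole if a number of a shift passes 5 or a number of a turn 0.15, either way. A call with a gripper value outside its range is refused whole. The fingers move at their own pace and stop on an object; "newtons" is the grip in N (left out, the last holds). Time passes only in rows, so rows that do not move let the fingers close. It gives the time, the measured TCP pose, the force and the opening at its end, in the units of the state.
- arm.read_state(): the state, without advancing time (a new reading comes with each control period).
- capture(name): name is "scene" or "side" or "wrist"; returns the picture (480x640x3 uint8, red, green, blue); there is no depth.
- get_calibration(name): a dict with "intrinsics" (3x3 intrinsics, pixels), "distortion" ([k1, k2, p1, p2, k3] as OpenCV has them; the pictures are not rectified), "world_from_camera" (4x4, takes a point from camera to world coordinates); the wrist camera has in their place "tool_from_camera" (4x4, takes a point from camera to tool coordinates, whose origin is the TCP and whose axes are the tool frame's). Camera axes: x right, y down, z forward; pixel columns grow to the right and rows downward; lengths in m; the calibration is good to about 2 mm. A picture is of the moment at which its call begins: read the wrist's pose just before it. get_calibration takes no time and is no camera call.
- job_done(): hands the job in, once; it reports no verdict.
The state is a dict: "t": time; "q": joint angles; "joint_velocities": joint speeds; "effort": joint torques, N m; "tool_pos": TCP position; "eef_rot": TCP orientation; "force": force on the tool from outside, world axes, zero at the start; "moment": the same for the moment, N m; "grip_width": opening from 0.0 (shut) to 1.0 (fully open).
Only numpy, scipy, OpenCV 4.12 (cv2) and the standard library are available. Lean on these libraries where they do the work, as an engineer would, in place of code of your own. Each camera call takes 0.05 s, during which the arm holds its last target.

TASK

Clear today's returned medicines from the doctor's desk: fold the take-back box's sprung green door down until it snaps open against its stop, gather every returned pack still standing on the desk into the blue tray with the others, then tip the whole tray out over the open door into the box. Set the empty tray back upright on its dark mat and push the door up until it snaps shut, with every pack inside the box; leave the spray bottle, mug and stapler alone.

Things in the scene. Friction and masses are not known exactly. Their poses are not given: they have to be found in the camera images.
- returns_box: the take-back box, white steel, fixed: 200 mm deep (its x), 280 wide (its y), flat roof at 183 mm; origin at the centre of its underside; its front with the green door faces its own -x, roughly the robot. The front wall is 65 mm high; the door is hinged on its top edge (own x = -100, z = 65 mm). The roof reaches from own x = -55 mm to the back. Walls 4 mm, inner floor at 4 mm
- door (a joint): angle of the green door (rad): 0 shut (leans 20 deg back on the roof's front edge), 1.047 open at its stop (leans 40 deg out to the front; its inner face is then a chute 50 deg steep into the box). An over-centre spring drives it away from about 0.48: shut below that, open above. It takes 4 to 8 N at its upper edge: push it from behind (roof side) to open, from the front to shut
- door_lip (a point): middle of the door's upper edge, 150 mm from the hinge; in the box's frame x = -49, z = 206 mm when shut, x = -196, z = 180 mm when open. Shut, the edge stands 23 mm clear above the roof, so fingers can come down over the roof behind it. The door is 262 mm wide and 4 mm thick; cheeks at its sides, 112 mm long, keep packs on it
- box_mouth (a point): middle of the open mouth (box frame x = -115, z = 180 mm): 140 mm from the open door's upper edge to the roof's front edge, 255 mm wide; things dropped or poured here slide down the door's inner face into the box
- tray: blue plastic scoop tray, about 300 g, loose, on the mat; origin at the centre of its underside. Floor 4 mm thick, inside x = -69 to 61 mm, y = -106 to 106 mm. Side walls 40 mm high; back wall (+x) 60 mm high, 9 mm thick, with a grip tab rising from its middle; low flared pouring lip at the front (-x), which faces roughly the robot at the start
- tray_grip (a point): middle of the top edge of the tray's upright grip tab: 9 mm thick (tray's x), 90 mm wide (tray's y), top 102 mm above the tray's underside, 65.5 mm to +x of its origin. Packs inside are up to 66 mm high; stay above them with the inner finger
- tray_lip (a point): middle of the edge of the pouring lip, rising 25 deg outward, tray frame x = -98, z = 15 mm. Tilted lip down, the tray's packs begin to slide beyond about 35 deg and have all left by 65 to 70 deg
- mat: the tray's place: dark rubber mat 220 x 260 mm (its x, y), 3 mm thick, fixed on the desk; origin at the centre of its underside.
- pack1: a returned medicine carton: rigid white box 40 x 30 x 62 mm (its own x, y, z) with a red or blue band, about 45 g; origin at the centre of its 40 x 30 underside, z up when it stands. It stands in the tray at the start.
- pack2: a returned medicine bottle: square amber body 34 x 34 mm and 44 mm high with a white label, round white cap 29 mm across up to a total height of 60 mm, about 50 g; origin at the centre of its underside, z up when it stands. It stands in the tray at the start.
- pack3: a returned medicine carton: rigid white box 40 x 30 x 62 mm (its own x, y, z) with a red or blue band, about 45 g; origin at the centre of its 40 x 30 underside, z up when it stands. When present it stands on the desk at the start, between the tray and the box; absent on some days (None). If knocked over it lies on its side and can still be gripped across its body.
- pack4: a returned medicine bottle: square amber body 34 x 34 mm and 44 mm high with a white label, round white cap 29 mm across up to a total height of 60 mm, about 50 g; origin at the centre of its underside, z up when it stands. When present it stands on the desk at the start, between the tray and the box; absent on some days (None). If knocked over it lies on its side and can still be gripped across its body.
- pack5: a returned medicine carton: rigid white box 40 x 30 x 62 mm (its own x, y, z) with a red or blue band, about 45 g; origin at the centre of its 40 x 30 underside, z up when it stands. When present it stands on the desk at the start, between the tray and the box; absent on some days (None). If knocked over it lies on its side and can still be gripped across its body.
- pack6: a returned medicine bottle: square amber body 34 x 34 mm and 44 mm high with a white label, round white cap 29 mm across up to a total height of 60 mm, about 50 g; origin at the centre of its underside, z up when it stands. When present it stands on the desk at the start, between the tray and the box; absent on some days (None). If knocked over it lies on its side and can still be gripped across its body.
- pack7: a returned medicine carton: rigid white box 40 x 30 x 62 mm (its own x, y, z) with a red or blue band, about 45 g; origin at the centre of its 40 x 30 underside, z up when it stands. When present it stands on the desk at the start, between the tray and the box; absent on some days (None). If knocked over it lies on its side and can still be gripped across its body.
- spray: bystander: green glass hand spray, 50 mm across, 149 mm high, loose, origin under its centre; leave it alone
- mug: bystander: white mug, 76 mm across, 85 mm high, handle to its +y, loose, origin under its centre; leave it alone
- stapler: bystander: grey and black stapler, 120 x 32 x 39 mm, loose, origin under its centre; leave it alone
Mind the look-alikes: they are no part of the job. Leave any yellow look-alike of the pack4 alone.

How it is judged:
On the way, in this order (a step that is already met when the one before it is completed fails the run):
1. the door stands open against its stop and every returned pack is in the tray (value of joint door above 0.98 rad and x of pack1 in the frame of tray between -0.095 and 0.07 m and y of pack1 in the frame of tray between -0.11 and 0.11 m and z of pack1 in the frame of tray between -0.005 and 0.09 m and x of pack2 in the frame of tray between -0.095 and 0.07 m and y of pack2 in the frame of tray between -0.11 and 0.11 m and z of pack2 in the frame of tray between -0.005 and 0.09 m and x of pack3 in the frame of tray between -0.095 and 0.07 m and y of pack3 in the frame of tray between -0.11 and 0.11 m and z of pack3 in the frame of tray between -0.005 and 0.09 m and x of pack4 in the frame of tray between -0.095 and 0.07 m and y of pack4 in the frame of tray between -0.11 and 0.11 m and z of pack4 in the frame of tray between -0.005 and 0.09 m and x of pack5 in the frame of tray between -0.095 and 0.07 m and y of pack5 in the frame of tray between -0.11 and 0.11 m and z of pack5 in the frame of tray between -0.005 and 0.09 m and x of pack6 in the frame of tray between -0.095 and 0.07 m and y of pack6 in the frame of tray between -0.11 and 0.11 m and z of pack6 in the frame of tray between -0.005 and 0.09 m and x of pack7 in the frame of tray between -0.095 and 0.07 m and y of pack7 in the frame of tray between -0.11 and 0.11 m and z of pack7 in the frame of tray between -0.005 and 0.09 m), for 0.3 s.
2. the tray is tipped over the open box (value of joint door above 0.9 rad and angle between tray's own z axis and vertical above 0.5 rad and x of tray in the frame of returns_box between -0.25 and 0.15 m and y of tray in the frame of returns_box between -0.16 and 0.16 m and z of tray in the frame of returns_box above 0.1 m).
At the end, for the whole second after the job is handed in: every pack present is inside the box, the door is shut at its stop (joint under 0.05 rad), and the tray rests upright and at rest on its mat, its centre within 40 mm of the mat's centre (x of pack1 in the frame of returns_box between -0.105 and 0.105 m and y of pack1 in the frame of returns_box between -0.14 and 0.14 m and z of each of pack1, pack2, pack3, pack4, pack5, pack6, pack7 in the frame of returns_box below 0.15 m and x of pack2 in the frame of returns_box between -0.105 and 0.105 m and y of pack2 in the frame of returns_box between -0.14 and 0.14 m and x of pack3 in the frame of returns_box between -0.105 and 0.105 m and y of pack3 in the frame of returns_box between -0.14 and 0.14 m and x of pack4 in the frame of returns_box between -0.105 and 0.105 m and y of pack4 in the frame of returns_box between -0.14 and 0.14 m and x of pack5 in the frame of returns_box between -0.105 and 0.105 m and y of pack5 in the frame of returns_box between -0.14 and 0.14 m and x of pack6 in the frame of returns_box between -0.105 and 0.105 m and y of pack6 in the frame of returns_box between -0.14 and 0.14 m and x of pack7 in the frame of returns_box between -0.105 and 0.105 m and y of pack7 in the frame of returns_box between -0.14 and 0.14 m and value of joint door below 0.05 rad and horizontal distance between tray and mat below 0.04 m and angle between tray's own z axis and vertical below 0.08 rad and height (world z) of tray below 0.012 m and linear speed of tray below 0.02 m/s); the robot touches nothing.
It fails at once if the spray is shifted more than 30 mm or tipped over (distance of spray from where it was at the start of the episode above 0.03 m or angle between spray's own z axis and vertical above 0.5 rad).
It fails at once if the mug is shifted more than 30 mm or tipped over (distance of mug from where it was at the start of the episode above 0.03 m or angle between mug's own z axis and vertical above 0.5 rad).
It fails at once if the stapler is shifted more than 30 mm or tipped over (distance of stapler from where it was at the start of the episode above 0.03 m or angle between stapler's own z axis and vertical above 0.5 rad).
Of pack3, pack4, pack5, pack6, pack7 only 3 to 5 are there at a start; the rules pass over those that are not, and their reading is None.
At some moment in a run one of pack3, pack4, pack5, pack6, pack7 may be knocked a few centimetres aside while the robot is not near it.
It also fails if it takes over 210 s, if anything falls off the work surface, if the arm or the gripper's body presses on something with over 40 N, if the wrist force passes 120 N, or if a joint passes its speed limit or range.

## Working session

There is one attempt and no reset: what is moved stays moved. The work goes in short steps, Python scripts to look and compute and a tool call to move; the robot and the scene stay as the last step left them, time stands still between calls to the robot, and variables do not carry over. Pictures are saved under pics/ and viewed, and the job is handed in when it is done.

Besides the shell and the picture viewer there is one more tool, called after "Request:" in YAML: its name, and indented under it one key for each argument. servo_tool: Moves the arm, as the interface text tells. Its arguments: {"type":"object","properties":{"moves":{"type":"array"},"newtons":{"type":"number"}},"required":["moves"]}

```bash
ls; mkdir -p pics
python3 - <<'E'
from cell import arm,capture,get_calibration
import cv2,numpy as np
np.set_printoptions(precision=4,suppress=True)
print(arm.read_state())
for n in ["scene","side","wrist"]:
    cv2.imwrite(f"pics/{n}0.png",capture(n)[:,:,::-1]); print(n,get_calibration(n))
E
```

```text
pics
{'t': 0.0, 'q': array([ 0.2881,  0.3594,  0.0111, -0.0004, -1.2241, -0.2881]), 'joint_velocities': array([-0.0001,  0.0009, -0.0012, -0.0002,  0.0009, -0.0009]), 'effort': array([ -0.0008, -58.2727,  29.3058,   6.9975,   0.0069,  -0.0002]), 'tool_pos': array([ 0.6745, -0.    ,  0.2256]), 'eef_rot': array([[-1.    ,  0.0001, -0.0016],
       [ 0.0001,  1.    , -0.0001],
       [ 0.0016, -0.0001, -1.    ]]), 'force': array([ 0.8102, -0.1074, -0.7722]), 'moment': array([ 0.0603, -0.0394,  0.0218]), 'grip_width': 1.0035615121503796}
scene {'intrinsics': array([[513.986 ,   0.    , 317.9075],
       [  0.    , 513.986 , 239.6326],
       [  0.    ,   0.    ,   1.    ]]), 'distortion': array([-0.0743,  0.    ,  0.    ,  0.    ,  0.    ]), 'world_from_camera': array([[-0.4969,  0.5019, -0.708 ,  1.4284],
       [ 0.8675,  0.2647, -0.4212,  0.5593],
       [-0.0239, -0.8234, -0.5669,  0.829 ],
       [ 0.    ,  0.    ,  0.    ,  1.    ]])}
side {'intrinsics': array([[565.1348,   0.    , 318.5766],
       [  0.    , 565.1348, 233.0361],
       [  0.    ,   0.    ,   1.    ]]), 'distortion': array([-0.1825,  0.    ,  0.    ,  0.    ,  0.    ]), 'world_from_camera': array([[ 0.9609, -0.1949,  0.1965,  0.2526],
       [-0.2768, -0.6791,  0.6799, -0.9451],
       [ 0.0009, -0.7077, -0.7065,  1.1608],
       [ 0.    ,  0.    ,  0.    ,  1.    ]])}
wrist {'intrinsics': array([[395.1889,   0.    , 316.8059],
       [  0.    , 395.1889, 234.4994],
       [  0.    ,   0.    ,   1.    ]]), 'distortion': array([-0.0817,  0.    ,  0.    ,  0.    ,  0.    ]), 'tool_from_camera': array([[ 1.    ,  0.0001,  0.0009, -0.0003],
       [-0.0004,  0.952 ,  0.3062, -0.0842],
       [-0.0008, -0.3062,  0.952 , -0.1584],
       [ 0.    ,  0.    ,  0.    ,  1.    ]])}
```

View pics/scene0.png

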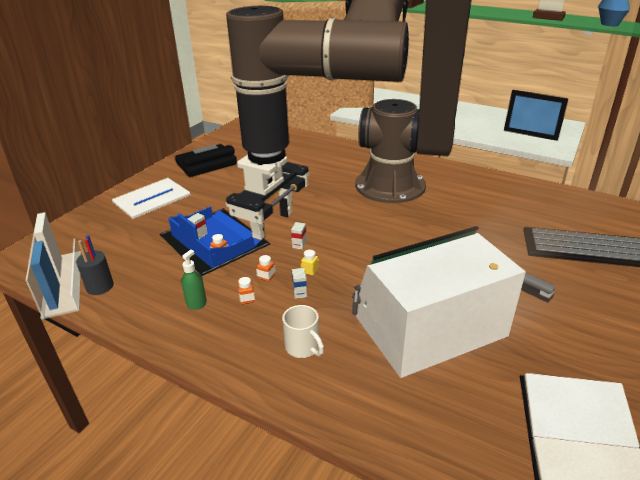

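View pics/side0.png

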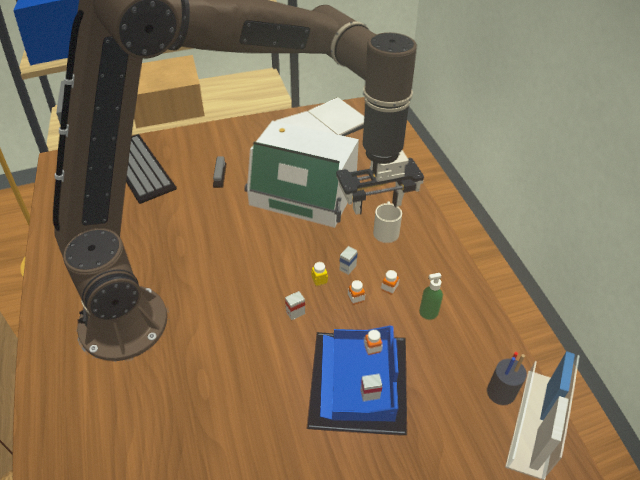

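View pics/wrist0.png

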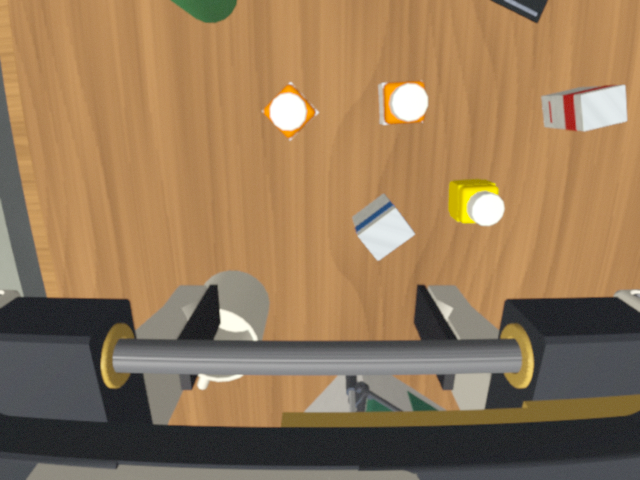

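```bash
cat > h.py <<'E'
import cv2,numpy as np
from cell import arm,capture,get_calibration
np.set_printoptions(precision=4,suppress=True)
def cam(n,st=None):
    c=get_calibration(n)
    if n=="wrist":
        T=np.eye(4);T[:3,:3]=st['eef_rot'];T[:3,3]=st['tool_pos']
        W=T@c["tool_from_camera"]
    else: W=c["world_from_camera"]
    return c["intrinsics"],c["distortion"],W
def ray(C,p):
    K,D,W=C
    u=cv2.undistortPoints(np.array([[p]],float),K,D)[0,0]
    d=W[:3,:3]@np.array([u[0],u[1],1]);return W[:3,3],d/np.linalg.norm(d)
def onz(C,p,z):
    o,d=ray(C,p);return o+d*(z-o[2])/d[2]
def tri(C1,p1,C2,p2):
    o1,d1=ray(C1,p1);o2,d2=ray(C2,p2)
    s=np.linalg.lstsq(np.c_[d1,-d2],o2-o1,rcond=None)[0]
    a=o1+s[0]*d1;b=o2+s[1]*d2
    return (a+b)/2,np.linalg.norm(a-b)
def proj(C,P):
    K,D,W=C;M=np.linalg.inv(W)
    r=cv2.Rodrigues(M[:3,:3])[0]
    return cv2.projectPoints(np.array(P,float).reshape(-1,3),r,M[:3,3],K,D)[0][:,0]
def crop(img,x0,y0,x1,y1,s,name):
    cv2.imwrite(name,cv2.resize(img[y0:y1,x0:x1],None,fx=s,fy=s,interpolation=cv2.INTER_CUBIC))
E
python3 - <<'E'
from h import *
a=cv2.imread('pics/side0.png');b=cv2.imread('pics/scene0.png')
crop(a,235,110,435,250,4,'pics/s_box.png')
crop(a,270,240,450,375,4,'pics/s_pk.png')
crop(a,300,320,420,440,5,'pics/s_tray.png')
crop(b,150,190,350,340,4,'pics/c_pk.png')
crop(b,340,220,540,370,4,'pics/c_box.png')
E
```

```text
(no output)
```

View pics/s_box.png

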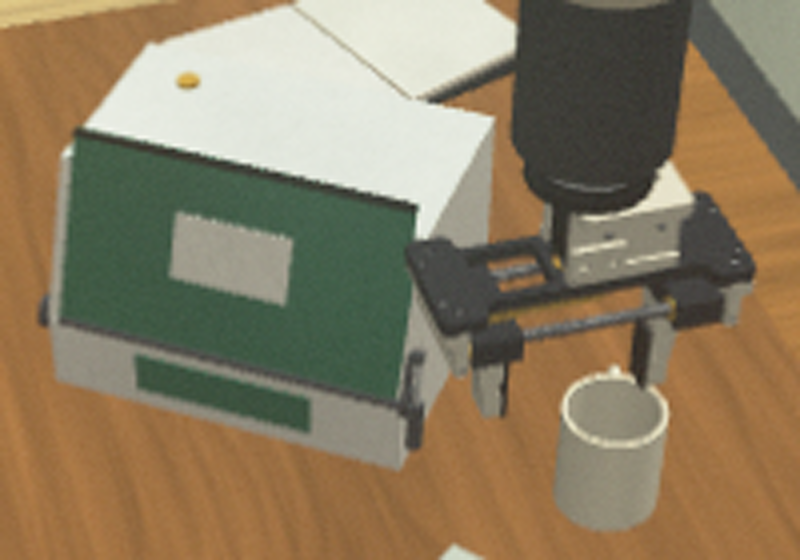

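View pics/s_pk.png

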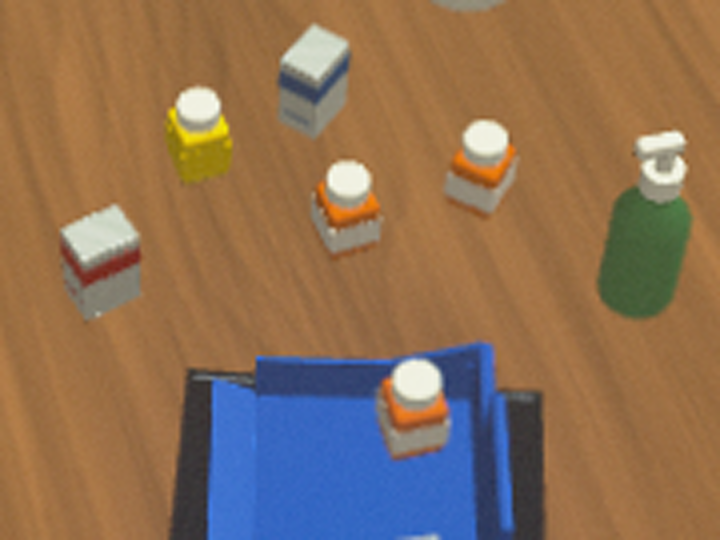

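View pics/s_tray.png

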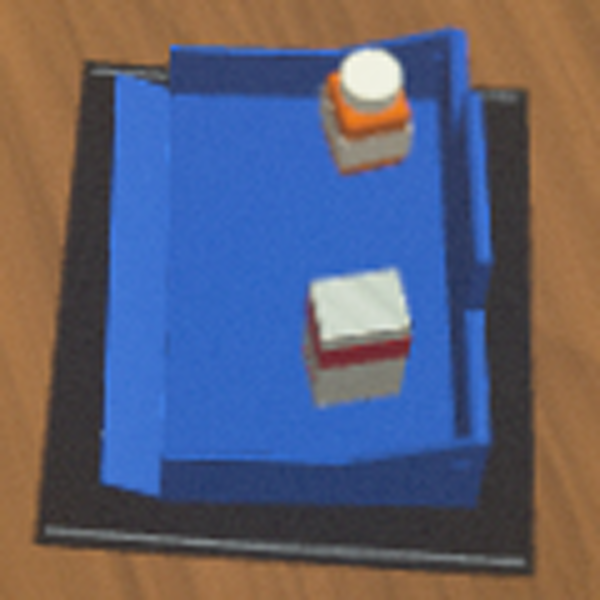

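View pics/c_pk.png

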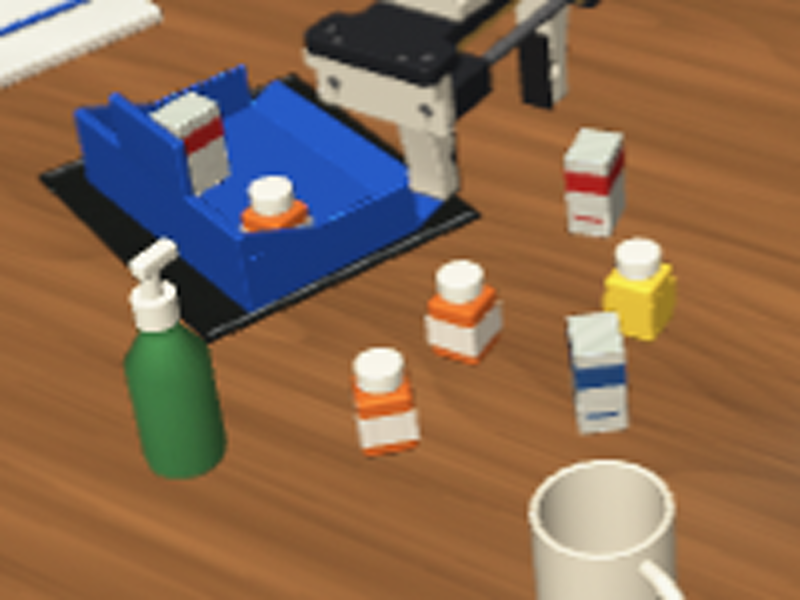

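View pics/c_box.png

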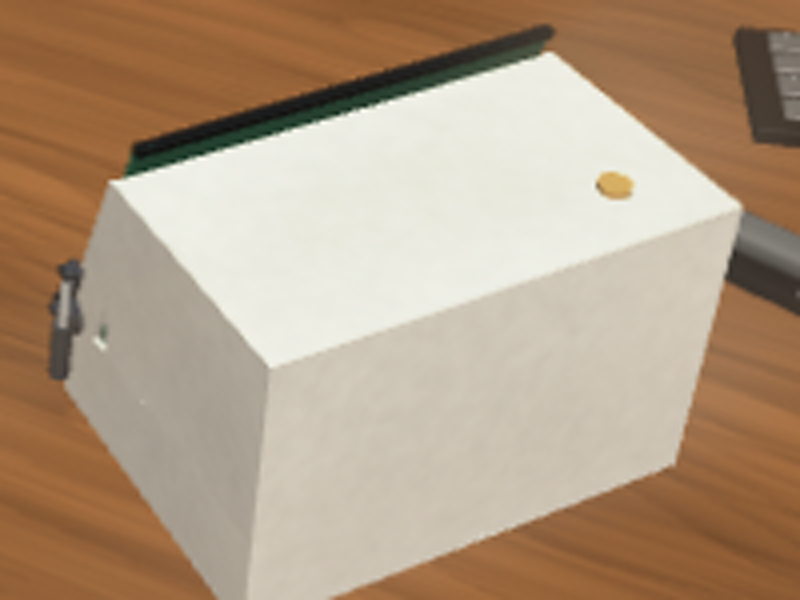

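Run:
```python
from h import *
a=cv2.imread('pics/wrist0.png')
crop(a,250,60,650,280,2,'pics/w_pk.png')
st=arm.read_state();S=cam('side');C=cam('scene');W=cam('wrist',st)
s=lambda x,y,o=(270,240),k=4:(x/k+o[0],y/k+o[1])
c=lambda x,y:(x/4+150,y/4+190)
cb=lambda x,y:(x/4+340,y/4+220)
print('roof',[onz(C,cb(*p),.183) for p in [(110,182),(548,53),(742,205),(268,368)]])
print('roof lip tri',tri(C,cb(133,145),S,s(76,130,(235,110))),tri(C,cb(553,28),S,s(76,130,(235,110))),tri(C,cb(133,145),S,s(416,208,(235,110))))
for n,w,sp,cp in [('A',(408,102),(348,178),(460,275)),('B',(288,112),(486,136),(379,363)),('yel',(487,208),(199,103),(640,250))]:
  print(n,onz(W,w,.06),onz(S,s(*sp),.06),onz(C,c(*cp),.06),tri(S,s(*sp),C,c(*cp)))
print('mat side',[onz(S,s(x,y,(300,320),5),.003) for x,y in [(85,62),(527,90),(530,572),(38,543)]])
t=lambda x,y:s(x,y,(300,320),5)
print('backwall top corners .06',onz(S,t(462,30),.06),onz(S,t(489,440),.06))
print('tab top .102',onz(S,t(482,95),.102),onz(S,t(487,262),.102), 'scene', onz(C,c(80,108),.102),onz(C,c(243,68),.102))
print('tray packs',onz(S,t(371,75),.067),onz(S,t(358,305),.069))
print('lip',onz(S,t(118,78),.018),onz(S,t(102,485),.018))
```

```text
roof [array([0.6554, 0.2165, 0.183 ]), array([0.4329, 0.3829, 0.183 ]), array([0.5231, 0.5081, 0.183 ]), array([0.7485, 0.3405, 0.183 ])]
roof lip tri (array([0.501 , 0.2457, 0.2036]), np.float64(0.21360759563638335)) (array([0.4415, 0.3838, 0.2038]), np.float64(0.0029969878722745902)) (array([0.6487, 0.2252, 0.205 ]), np.float64(0.0007296974549194543))
A [ 0.6026 -0.0896  0.06  ] [ 0.6012 -0.0899  0.06  ] [ 0.6038 -0.0877  0.06  ] (array([ 0.6018, -0.0889,  0.0584]), np.float64(0.0005289240166280435))
B [ 0.6972 -0.0816  0.06  ] [ 0.6981 -0.0815  0.06  ] [ 0.6992 -0.0804  0.06  ] (array([ 0.6985, -0.081 ,  0.0593]), np.float64(9.539569083460774e-05))
yel [ 0.5285 -0.0038  0.06  ] [ 0.5282 -0.0027  0.06  ] [ 0.5276 -0.0011  0.06  ] (array([ 0.5279, -0.0017,  0.0596]), np.float64(0.001434467561766763))
mat side [array([ 0.4743, -0.1647,  0.003 ]), array([ 0.679 , -0.2424,  0.003 ]), array([ 0.5858, -0.4819,  0.003 ]), array([ 0.3836, -0.407 ,  0.003 ])]
backwall top corners .06 [ 0.641  -0.2358  0.06  ] [ 0.575 -0.442  0.06 ]
tab top .102 [ 0.622  -0.2991  0.102 ] [ 0.5926 -0.3811  0.102 ] scene [ 0.6141 -0.3908  0.102 ] [ 0.5207 -0.3248  0.102 ]
tray packs [ 0.5883 -0.2523  0.067 ] [ 0.5408 -0.3676  0.069 ]
lip [ 0.4843 -0.1884  0.018 ] [ 0.4163 -0.3949  0.018 ]
```

View pics/w_pk.png

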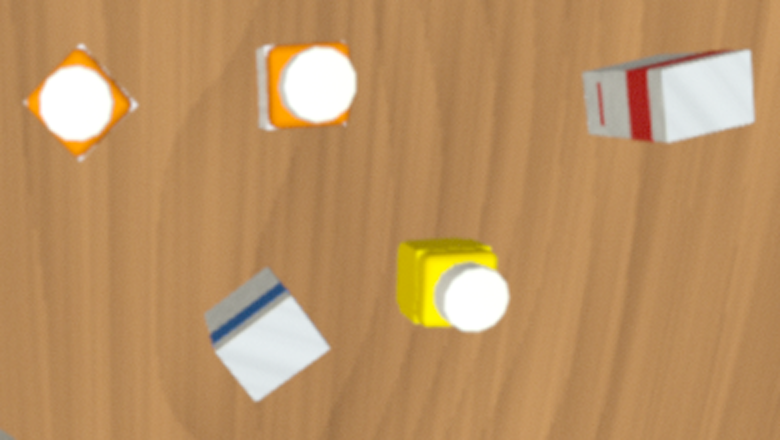

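```bash
cat >> h.py <<'E'
from scipy.spatial.transform import Rotation as Rn
BO=np.array([.5765,.344,0]);BY=np.deg2rad(53.3)
TO=np.array([.5425,-.320,.003]);TY=np.deg2rad(-18.0)
def Rz(a): return Rn.from_euler('z',a).as_matrix()
def box(p): return BO+Rz(BY)@np.array(p)
def tray(p): return TO+Rz(TY)@np.array(p)
def down(yawx):  # tool x at world yaw, pointing down
    c,s=np.cos(yawx),np.sin(yawx); x=np.array([c,s,0]);z=np.array([0,0,-1.]);return np.c_[x,np.cross(z,x),z]
def goal(p,R=None):
    st=arm.read_state();R0=st['eef_rot']
    sh=R0.T@(np.array(p)-st['tool_pos'])*100
    print('t',round(st['t'],2),'pos',st['tool_pos'],'shift cm',sh, end=' ')
    if R is not None: print('turn',Rn.from_matrix(R0.T@R).as_rotvec(),end='')
    print()
def bestdown(yaw):  # choose half turn nearest
    st=arm.read_state();R0=st['eef_rot']
    return min([down(yaw),down(yaw+np.pi)],key=lambda R:np.linalg.norm(Rn.from_matrix(R0.T@R).as_rotvec()))
E
python3 - <<'E'
from h import *
st=arm.read_state();W=cam('wrist',st);S=cam('side');C=cam('scene')
w=lambda x,y:(x/2+250,y/2+60)
for n,q in [('blue',[(287,289),(330,349),(257,402),(214,349)]),('red',[(658,68),(752,50),(754,122),(666,142)])]:
    P=np.array([onz(W,w(*p),.062) for p in q]);e=np.roll(P,-1,0)-P
    print(n,P.mean(0),np.linalg.norm(e,axis=1),np.rad2deg(np.arctan2(e[:,1],e[:,0])))
for n,q in [('A',[(267,45),(347,42),(350,124),(272,128)]),('B',[(81,45),(135,104),(81,160),(26,102)])]:
    P=np.array([onz(W,w(*p),.044) for p in q]);e=np.roll(P,-1,0)-P
    print(n,P.mean(0),np.linalg.norm(e,axis=1),np.rad2deg(np.arctan2(e[:,1],e[:,0])))
print('spray base',onz(S,(429,314),0.0),'mug rim',onz(S,(388,213),.085),onz(C,(302,318),.085))
print('stapler',onz(C,(537,287),.03))
goal(box([-.02,0,.25]),bestdown(BY+np.pi/2))
E
```

```text
blue [0.6151 0.0189 0.062 ] [0.0333 0.039  0.0314 0.0399] [ 127.3814   38.7642  -51.1292 -138.5164]
red [ 0.4387 -0.0898  0.062 ] [0.042  0.0294 0.0402 0.0304] [-167.3698  102.7977   13.9384  -73.6601]
A [ 0.6019 -0.0894  0.044 ] [0.0329 0.033  0.0329 0.0333] [-177.1292   96.0826    3.4614  -83.9451]
B [ 0.6964 -0.0818  0.044 ] [0.0321 0.0322 0.0327 0.0323] [ 133.2604   45.1035  -46.7032 -135.9384]
spray base [ 0.7664 -0.189   0.    ] mug rim [0.7608 0.1128 0.085 ] [0.7661 0.121  0.085 ]
stapler [0.3586 0.5335 0.03  ]
t 0.15 pos [ 0.6746 -0.      0.2258] shift cm [11.0141 32.8005 -2.4082] turn [-0.0006 -0.0012  0.6405]
```

Request:
servo_tool:
  moves:
    - [[0, 0, 0], [0, 0, -3], 0]
    - [[0, 0, 0], [1.5, 4.5, 0], 0]
    - [[0, 0, 0], [1.5, 4.5, 0], 0]
    - [[0, 0, 0], [1.5, 4.5, 0], 0]
    - [[0, 0, 0], [1.5, 4.5, 0], 0]
    - [[0, 0, 0], [1.5, 4.5, 0], 0]
    - [[0, 0, 0], [1.5, 4.5, 0], 0]
    - [[0, 0, 0.13], [0, 0, 0], 0]
    - [[0, 0, 0.13], [0, 0, 0], 0]
    - [[0, 0, 0.13], [0, 0, 0], 0]
    - [[0, 0, 0.13], [0, 0, 0], 0]
    - [[0, 0, 0.12], [0, 0, 0], 0]
    - [[0, 0, 0], [0, 0, 0], 0]

```text
t: 1.45
tool_pos: [0.5787, 0.2808, 0.2514]
eef_rot: [[-0.787, 0.617, -0.01], [0.617, 0.787, -0.003], [0.006, -0.008, -1.0]]
force: [0.1, 0.7, -0.5]
grip_width: 0.006
```

Run:
```python
from h import *
goal(box([-.02,0,.25]),bestdown(BY+np.pi/2))
print(arm.read_state()['grip_width'])
cv2.imwrite('pics/side1.png',capture('side')[:,:,::-1])
```

```text
t 1.45 pos [0.5787 0.2808 0.2514] shift cm [4.0265 2.8404 0.1413] turn [-0.0083 -0.0059 -0.0247]
0.005870995556942319
```

Request:
servo_tool:
  moves:
    - [[0, 0, -0.02], [4, 2.8, 0], 0]
    - [[0, 0, 0], [0, 0, 0], 0]

```text
t: 1.7
tool_pos: [0.5645, 0.3276, 0.2511]
eef_rot: [[-0.805, 0.593, -0.01], [0.593, 0.805, -0.003], [0.006, -0.008, -1.0]]
force: [0.2, -0.3, 0.3]
grip_width: 0.006
```

Run:
```python
from h import *
goal(box([-.02,0,.193]),bestdown(BY+np.pi/2))
crop(capture('side')[:,:,::-1],200,60,440,240,3,'pics/side2.png')
crop(capture('scene')[:,:,::-1],300,170,540,350,3,'pics/scene2.png')
```

```text
t 1.7 pos [0.5645 0.3276 0.2511] shift cm [-0.0176  0.0824  5.8141] turn [-0.0085 -0.0061  0.0053]
```

View pics/side2.png

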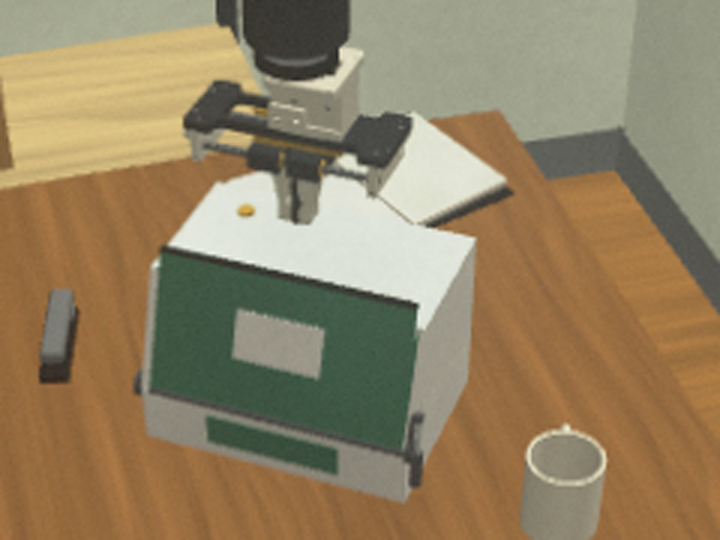

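View pics/scene2.png

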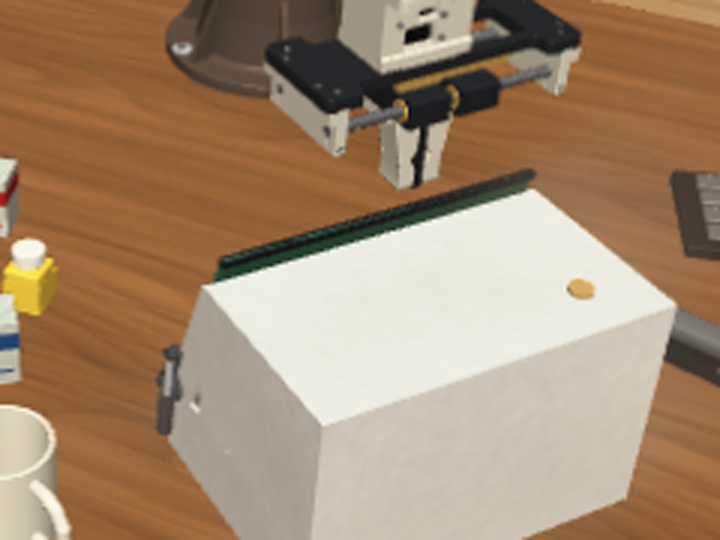

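Request:
servo_tool:
  moves:
    - [[0, 0, 0], [0, 0, 3], 0]
    - [[0, 0, 0], [0, 0, 2], 0]
    - [[0, 0, 0], [0, 0, 0.7], 0]
    - [[0, 0, 0], [0, 0, 0], 0]

```text
t: 2.2
tool_pos: [0.5658, 0.3228, 0.1941]
eef_rot: [[-0.807, 0.59, -0.008], [0.59, 0.807, -0.003], [0.005, -0.007, -1.0]]
force: [-0.5, -0.2, -0.1]
grip_width: 0.004
```

Now push the door toward −tool y.

Request:
servo_tool:
  moves:
    - [[0, 0, 0], [0, -1.5, 0], 0]
    - [[0, 0, 0], [0, -1.5, 0], 0]
    - [[0, 0, 0], [0, -1.5, 0], 0]
    - [[0, 0, 0], [0, -1.5, 0], 0]
    - [[0, 0, 0], [0, -1.5, 0], 0]
    - [[0, 0, 0], [0, -1.5, 0], 0]
    - [[0, 0, 0], [0, -1.5, 0], 0]
    - [[0, 0, 0], [0, 0, 0], 0]

```text
t: 3.0
tool_pos: [0.5022, 0.2326, 0.1999]
eef_rot: [[-0.809, 0.588, -0.001], [0.588, 0.809, 0.003], [0.002, 0.002, -1.0]]
force: [1.3, 0.1, 0.9]
grip_width: 0.003
```

Run:
```python
from h import *
st=arm.read_state();print(Rz(BY).T@(st['tool_pos']-BO))
crop(capture('side')[:,:,::-1],200,60,440,240,3,'pics/side3.png')
```

```text
[-0.1337 -0.007   0.1999]
```

View pics/side3.png

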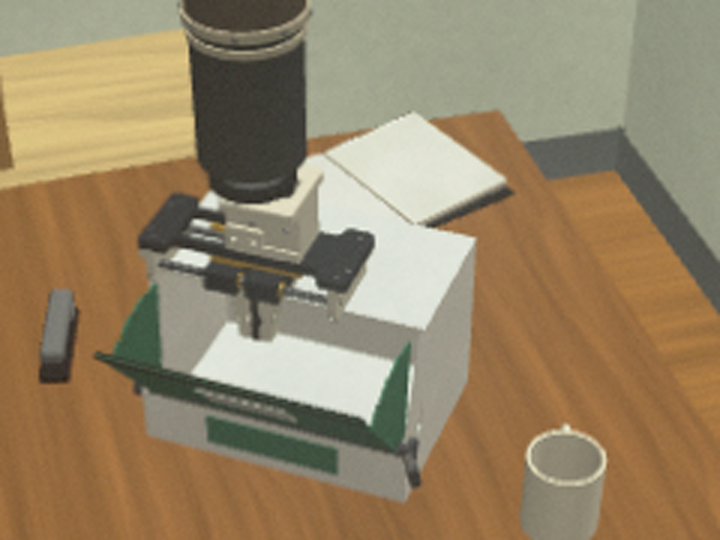

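Request:
servo_tool:
  moves:
    - [[0, 0, 0], [0, 0, -4], 4]
    - [[0, 0, 0], [0, 0, -3], 5.5]
    - [[0, 0, 0], [0, -4, 0], 5.5]
    - [[0, 0, 0], [0, 0, 0], 5.5]

```text
t: 3.45
tool_pos: [0.4776, 0.1979, 0.2712]
eef_rot: [[-0.809, 0.588, -0.005], [0.588, 0.809, -0.002], [0.002, -0.005, -1.0]]
force: [0.2, -0.0, 1.3]
grip_width: 0.309
```

Run:
```python
from h import *
goal([.615,.019,.12],bestdown(np.deg2rad(128.3)))
```

```text
t 3.45 pos [0.4776 0.1979 0.2712] shift cm [-21.6702  -6.3196  15.0972] turn [-0.0049 -0.0017  0.2734]
```

Request:
servo_tool:
  moves:
    - [[0, 0, 0], [-4.3, -1.3, 1], 6]
    - [[0, 0, 0], [-4.3, -1.3, 2.5], 6]
    - [[0, 0, 0], [-4.3, -1.3, 3], 6]
    - [[0, 0, 0], [-4.3, -1.3, 3], 6]
    - [[0, 0, 0.13], [-4.3, -1.1, 3], 6]
    - [[0, 0, 0.13], [0, 0, 0], 6]
    - [[0, 0, 0], [0, 0, 0], 6]

```text
t: 4.15
tool_pos: [0.6116, 0.0237, 0.149]
eef_rot: [[-0.628, 0.778, -0.005], [0.778, 0.628, -0.001], [0.002, -0.005, -1.0]]
force: [0.3, 0.2, 0.2]
grip_width: 0.683
```

Run:
```python
from h import *
goal([.615,.019,.12],bestdown(np.deg2rad(128.3)))
cv2.imwrite('pics/w4.png',capture('wrist')[:,:,::-1])
cv2.imwrite('pics/s4.png',capture('side')[:,:,::-1])
```

```text
t 4.15 pos [0.6116 0.0237 0.149 ] shift cm [-0.5862 -0.0186  2.898 ] turn [-0.0051 -0.0023  0.0104]
```

View pics/w4.png

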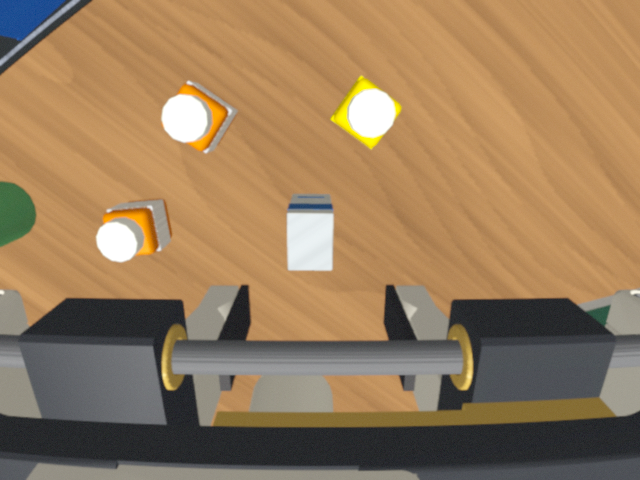

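View pics/s4.png

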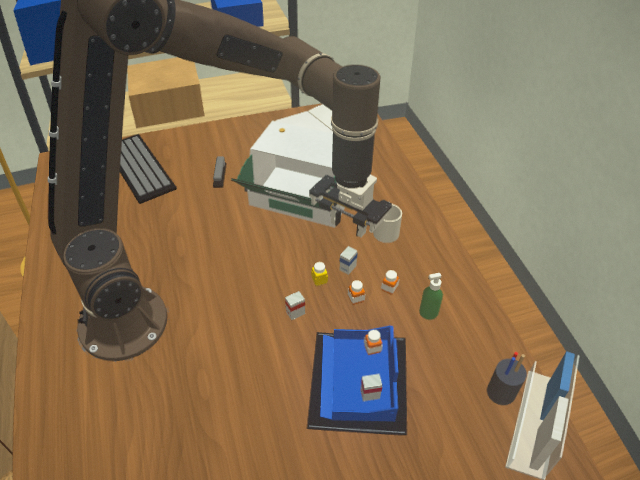

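Run:
```python
from h import *
W=cam('wrist',arm.read_state())
c=onz(W,(310.5,240),.062);print(c)
goal([c[0],c[1],.03],None)
```

```text
[0.6131 0.0204 0.062 ]
t 4.25 pos [0.6112 0.0248 0.1496] shift cm [-0.485  -0.0779 11.9564]
```

Request:
servo_tool:
  newtons: 15
  moves:
    - [[0, 0, 0], [-0.5, 0, 0], 6]
    - [[0, 0, 0], [0, 0, 4], 6]
    - [[0, 0, 0], [0, 0, 4], 6]
    - [[0, 0, 0], [0, 0, 3], 6]
    - [[0, 0, 0], [0, 0, 0], 6]

```text
t: 4.75
tool_pos: [0.618, 0.025, 0.0437]
eef_rot: [[-0.649, 0.761, 0.008], [0.761, 0.649, 0.003], [-0.003, 0.008, -1.0]]
force: [-1.7, -0.5, -0.0]
grip_width: 0.686
```

Run:
```python
from h import *
goal([.6131,.0204,.028],None)
```

```text
t 4.75 pos [0.618  0.025  0.0437] shift cm [-0.0287 -0.689   1.5604]
```

Request:
servo_tool:
  moves:
    - [[0, 0, 0], [0, -0.6, 0.8], 6]
    - [[0, 0, 0], [0, -0.2, 0.8], 6]
    - [[0, 0, 0], [0, 0, 0], 2]
    - [[0, 0, 0], [0, 0, 0], 2]
    - [[0, 0, 0], [0, 0, 0], 2]
    - [[0, 0, 0], [0, 0, 0], 2]
    - [[0, 0, 0], [0, 0, -4], 2]
    - [[0, 0, 0], [0, 0, -4], 2]
    - [[0, 0, 0], [0, 0, -4], 2]
    - [[0, 0, 0], [0, 0, 0], 2]

```text
t: 5.75
tool_pos: [0.6135, 0.0206, 0.1583]
eef_rot: [[-0.654, 0.757, 0.016], [0.757, 0.654, 0.004], [-0.008, 0.015, -1.0]]
force: [0.3, 0.1, -1.1]
grip_width: 0.34
```

Run:
```python
from h import *
print(tray([-.04,.085,.13]))
goal(tray([-.04,.085,.16]),bestdown(TY))
```

```text
[ 0.5307 -0.2268  0.133 ]
t 5.75 pos [0.6135 0.0206 0.1583] shift cm [-13.32   -22.4249  -0.6963] turn [ 0.0123  0.0117 -0.5443]
```

Request:
servo_tool:
  moves:
    - [[0, 0, 0], [-2.2, -3.7, 0], 2]
    - [[0, 0, 0], [-2.2, -3.7, 0], 2]
    - [[0, 0, 0], [-2.2, -3.7, 0], 2]
    - [[0, 0, 0], [-2.2, -3.7, 0], 2]
    - [[0, 0, 0], [-2.2, -3.7, 0], 2]
    - [[0, 0, 0], [-2.2, -3.7, 0], 2]
    - [[0, 0, -0.14], [0, 0, 0], 2]
    - [[0, 0, -0.14], [0, 0, 0], 2]
    - [[0, 0, -0.14], [0, 0, 0], 2]
    - [[0, 0, -0.14], [0, 0, 0], 2]
    - [[0, 0, 0], [0, 0, 0], 2]

```text
t: 6.85
tool_pos: [0.5295, -0.2338, 0.1581]
eef_rot: [[-0.961, 0.275, 0.025], [0.275, 0.961, 0.006], [-0.023, 0.012, -1.0]]
force: [0.9, 0.6, -0.4]
grip_width: 0.34
```

Run:
```python
from h import *
goal(tray([-.04,.085,.033]),bestdown(TY))
cv2.imwrite('pics/s5.png',capture('side')[:,:,::-1])
```

```text
t 6.85 pos [ 0.5295 -0.2338  0.1581] shift cm [ 0.3569  0.5532 12.213 ] turn [0.0129 0.0227 0.0358]
```

View pics/s5.png

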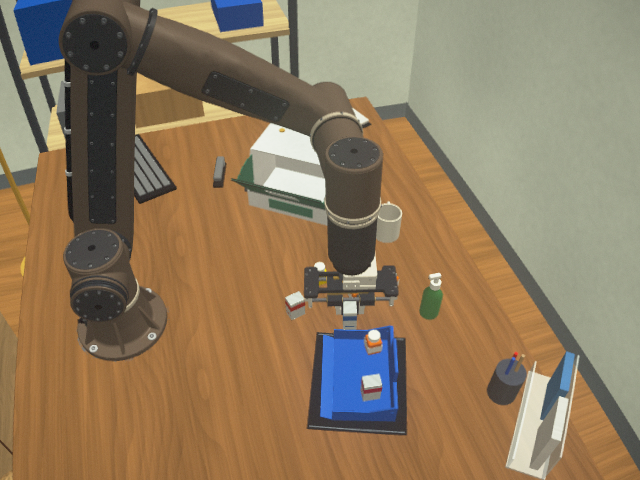

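Request:
servo_tool:
  moves:
    - [[0.013, 0.023, 0.036], [0.8, 0, 0], 2]
    - [[0, 0, 0], [0, 0, 4], 2]
    - [[0, 0, 0], [0, 0, 4], 2]
    - [[0, 0, 0], [0, 0, 0], 2]

```text
t: 7.3
tool_pos: [0.5233, -0.2314, 0.078]
eef_rot: [[-0.943, 0.332, 0.004], [0.332, 0.943, -0.001], [-0.004, 0.001, -1.0]]
force: [-1.0, 0.1, -1.3]
grip_width: 0.345
```

Run:
```python
from h import *
goal(tray([-.045,.080,.034]),bestdown(TY))
```

```text
t 7.3 pos [ 0.5233 -0.2314  0.078 ] shift cm [-0.0379  0.1675  4.1041] turn [ 0.0005  0.004  -0.0241]
```

Request:
servo_tool:
  moves:
    - [[0, 0, -0.024], [0, 0.1, 2], 2]
    - [[0, 0, 0], [0, 0, 1.5], 2]
    - [[0, 0, 0], [0, 0, 0.5], 2]
    - [[0, 0, 0], [0, 0, 0], 2]

```text
t: 7.7
tool_pos: [0.5264, -0.2316, 0.0454]
eef_rot: [[-0.949, 0.316, 0.006], [0.316, 0.949, -0.004], [-0.007, -0.002, -1.0]]
force: [0.4, 0.2, -1.1]
grip_width: 0.337
```

Run:
```python
from h import *
goal(tray([-.045,.080,.034]),bestdown(TY)); print(arm.read_state()['force'])
```

```text
t 7.7 pos [ 0.5264 -0.2316  0.0454] shift cm [0.2454 0.0871 0.8334] turn [-0.0022  0.007  -0.0076]
[ 0.4484  0.244  -1.0553]
```

Request:
servo_tool:
  moves:
    - [[0, 0, 0], [0.2, 0, 0.5], 2]
    - [[0, 0, 0], [0, 0, 0.3], 2]
    - [[0, 0, 0], [0, 0, 0.2], 2]
    - [[0, 0, 0], [0, 0, 0.2], 2]
    - [[0, 0, 0], [0, 0, 0], 2]

```text
t: 8.2
tool_pos: [0.5279, -0.2318, 0.0438]
eef_rot: [[-0.947, 0.322, 0.013], [0.322, 0.947, -0.008], [-0.015, -0.003, -1.0]]
force: [-0.8, -0.1, -0.2]
grip_width: 0.345
```

Run:
```python
from h import *
st=arm.read_state();print(Rz(TY).T@(st['tool_pos']-TO),st['force'],st['moment'])
crop(capture('side')[:,:,::-1],280,230,440,350,5,'pics/s6.png')
crop(capture('scene')[:,:,::-1],150,170,310,290,5,'pics/c6.png')
cv2.imwrite('pics/w6.png',capture('wrist')[:,:,::-1])
```

```text
[-0.0412  0.0794  0.0408] [-0.7911 -0.1181 -0.1866] [ 0.0575  0.026  -0.015 ]
```

View pics/s6.png

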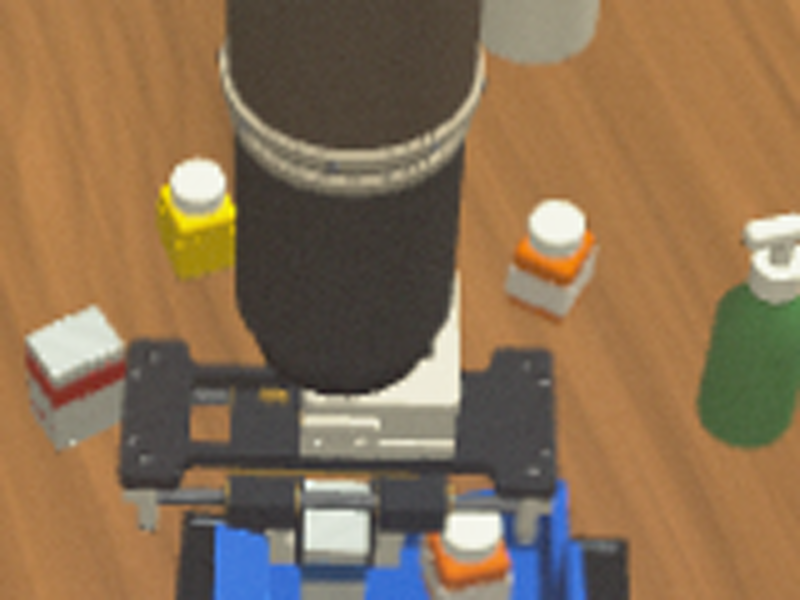

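View pics/c6.png

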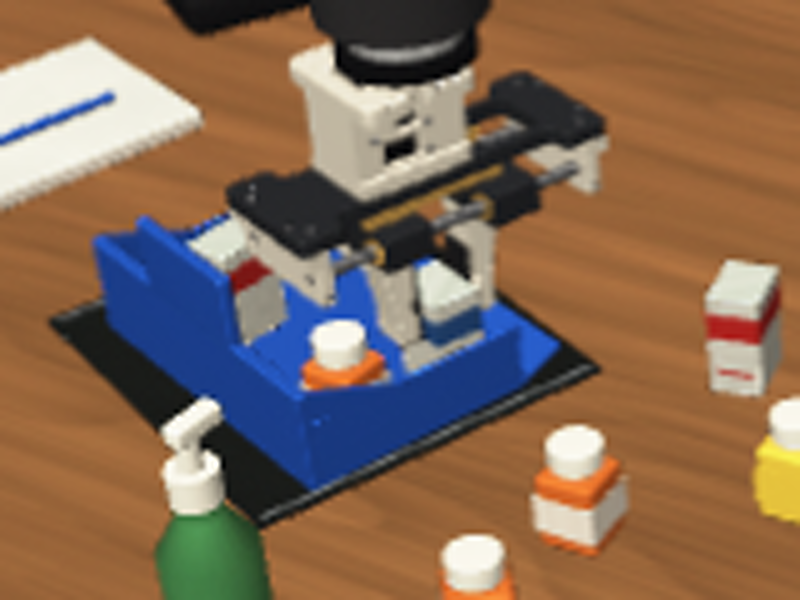

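View pics/w6.png

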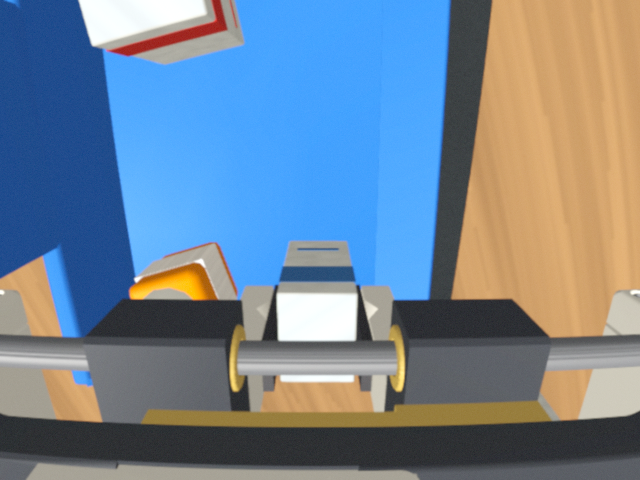

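Request:
servo_tool:
  moves:
    - [[0, 0, 0], [0.3, 0, 0.6], 2]
    - [[0, 0, 0], [0, 0, 0.6], 2]
    - [[0, 0, 0], [0, 0, 0], 2]

```text
t: 8.65
tool_pos: [0.5284, -0.2322, 0.036]
eef_rot: [[-0.947, 0.32, 0.019], [0.32, 0.947, -0.011], [-0.022, -0.004, -1.0]]
force: [-0.1, 0.8, -0.5]
grip_width: 0.345
```

Run:
```python
from h import *
goal(tray([-.045,.080,.031]),bestdown(TY))
```

```text
t 8.65 pos [ 0.5284 -0.2322  0.036 ] shift cm [0.453  0.0776 0.1859] turn [-0.0039  0.0218 -0.0115]
```

Request:
servo_tool:
  moves:
    - [[0, 0.022, 0], [0.5, 0, 0.5], 2]
    - [[0, 0, 0], [0, 0, 0.2], 2]
    - [[0, 0, 0], [0, 0, 0], 2]

```text
t: 8.95
tool_pos: [0.5284, -0.2318, 0.0335]
eef_rot: [[-0.948, 0.318, 0.006], [0.318, 0.948, -0.006], [-0.008, -0.004, -1.0]]
force: [-0.1, 0.0, -0.7]
grip_width: 0.344
```

Request:
servo_tool:
  moves:
    - [[0, 0, 0], [0, 0, 0], 3.9]
    - [[0, 0, 0], [0, 0, 0], 3.9]
    - [[0, 0, 0], [0, 0, 0], 3.9]
    - [[0, 0, 0], [0, 0, -3], 3.9]
    - [[0, 0, 0], [0, 0, -4], 3.9]
    - [[0, 0, 0], [0, 0, -4], 4.5]
    - [[0, 0, 0], [0, 0, -2], 5.5]
    - [[0, 0, 0], [0, 0, 0], 5.5]

```text
t: 9.75
tool_pos: [0.5263, -0.2309, 0.1644]
eef_rot: [[-0.948, 0.32, -0.002], [0.32, 0.948, -0.005], [-0.0, -0.005, -1.0]]
force: [-0.6, 0.2, -0.4]
grip_width: 0.61
```

Run:
```python
from h import *
cv2.imwrite('pics/w7.png',capture('wrist')[:,:,::-1])
goal([.602,-.0892,.15],bestdown(np.deg2rad(-3.0)+np.pi))
```

```text
t 9.8 pos [ 0.5258 -0.2307  0.1631] shift cm [-2.6955 15.8543  1.2236] turn [-0.0052 -0.002  -0.2732]
```

View pics/w7.png

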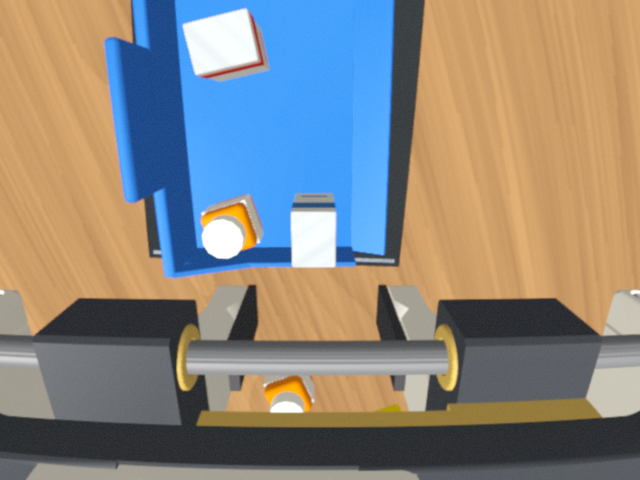

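Request:
servo_tool:
  moves:
    - [[0, 0, 0], [-0.7, 4, 0], 5.5]
    - [[0, 0, 0], [-0.7, 4, 0], 5.5]
    - [[0, 0, 0], [-0.7, 4, 0], 5.5]
    - [[0, 0, 0], [-0.7, 3.8, 0], 5.5]
    - [[0, 0, -0.14], [0, 0, 0], 5.5]
    - [[0, 0, -0.14], [0, 0, 0], 5.5]
    - [[0, 0, -0.12], [0, 0, 0], 5.5]
    - [[0, 0, 0], [0, 0, 0], 5.5]

```text
t: 10.6
tool_pos: [0.6002, -0.0839, 0.149]
eef_rot: [[-0.996, -0.084, -0.02], [-0.084, 0.996, -0.005], [0.021, -0.003, -1.0]]
force: [0.4, -0.4, -0.8]
grip_width: 0.627
```

Run:
```python
from h import *
st=arm.read_state();w=capture('wrist')[:,:,::-1];cv2.imwrite('pics/w8.png',w)
goal([.602,-.0892,.017],bestdown(np.deg2rad(4.5)+np.pi))
# orange cap: find white blob below
```

```text
t 10.65 pos [ 0.6    -0.084   0.1488] shift cm [-0.4297 -0.4954 13.1761] turn [-0.0028 -0.0209  0.0012]
```

View pics/w8.png

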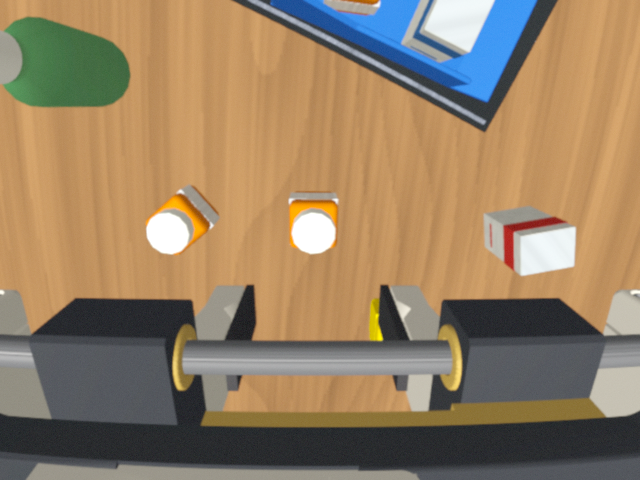

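Run:
```python
from h import *
W=cam('wrist',arm.read_state());c=onz(W,(314,232),.06);print(c,onz(W,(170,232),.06),onz(W,(543,244),.062))
goal([c[0],c[1],.017],bestdown(np.deg2rad(4.8)+np.pi))
```

```text
[ 0.6006 -0.0906  0.06  ] [ 0.6951 -0.0837  0.06  ] [ 0.4435 -0.0942  0.062 ]
t 10.65 pos [ 0.6    -0.084   0.1488] shift cm [-0.2777 -0.6283 13.1797] turn [-0.0028 -0.0209 -0.004 ]
```

Request:
servo_tool:
  moves:
    - [[0, -0.02, 0], [-0.3, -0.6, 0], 6]
    - [[0, 0, 0], [0, 0, 4], 6]
    - [[0, 0, 0], [0, 0, 4], 6]
    - [[0, 0, 0], [0, 0, 3], 6]
    - [[0, 0, 0], [0, 0, 0], 6]

```text
t: 11.15
tool_pos: [0.6048, -0.0927, 0.0357]
eef_rot: [[-0.998, -0.063, 0.007], [-0.063, 0.998, -0.002], [-0.007, -0.003, -1.0]]
force: [-1.0, -0.6, 0.2]
grip_width: 0.686
```

Run:
```python
from h import *
goal([.6012,-.090,.017],bestdown(np.deg2rad(4.8)+np.pi))
```

```text
t 11.15 pos [ 0.6048 -0.0927  0.0357] shift cm [0.3499 0.2986 1.869 ] turn [-0.0029  0.0065 -0.0207]
```

Request:
servo_tool:
  moves:
    - [[0, 0, 0], [0.35, 0.3, 1.2], 6]
    - [[0, 0, 0], [0, 0, 0.8], 6]
    - [[0, 0, 0], [0, 0, 0], 6]
    - [[0, 0, 0], [0, 0, 0], 2.5]
    - [[0, 0, 0], [0, 0, 0], 2.5]
    - [[0, 0, 0], [0, 0, 0], 2.5]
    - [[0, 0, 0], [0, 0, 0], 2.5]

```text
t: 11.85
tool_pos: [0.6054, -0.0916, 0.0215]
eef_rot: [[-0.998, -0.057, 0.016], [-0.057, 0.998, -0.003], [-0.015, -0.003, -1.0]]
force: [-0.4, 0.9, 0.4]
grip_width: 0.386
```

Request:
servo_tool:
  moves:
    - [[0, 0, 0], [0, 0, -4], 2.5]
    - [[0, 0, 0], [0, 0, -4], 2.5]
    - [[0, 0, 0], [0, 0, -4], 2.5]
    - [[0, 0, 0], [0, 0, -2], 2.5]
    - [[0, 0, 0], [0, 0, 0], 2.5]

```text
t: 12.35
tool_pos: [0.6025, -0.0914, 0.1668]
eef_rot: [[-0.998, -0.057, 0.014], [-0.057, 0.998, -0.003], [-0.014, -0.004, -1.0]]
force: [-0.0, -0.1, -1.1]
grip_width: 0.39
```

Run:
```python
from h import *
goal(tray([-.042,.025,.15]),bestdown(TY))
```

```text
t 12.35 pos [ 0.6025 -0.0914  0.1668] shift cm [ 10.3184 -18.62     1.3176] turn [-0.0014  0.0141  0.3712]
```

Request:
servo_tool:
  moves:
    - [[0, 0.014, 0], [2.1, -3.8, 0], 2.5]
    - [[0, 0, 0], [2.1, -3.8, 0], 2.5]
    - [[0, 0, 0], [2.1, -3.8, 0], 2.5]
    - [[0, 0, 0], [2.1, -3.8, 0], 2.5]
    - [[0, 0, 0], [2.0, -3.4, 0], 2.5]
    - [[0, 0, 0.13], [0, 0, 0], 2.5]
    - [[0, 0, 0.12], [0, 0, 0], 2.5]
    - [[0, 0, 0.12], [0, 0, 0], 2.5]
    - [[0, 0, 0], [0, 0, 0], 2.5]

```text
t: 13.25
tool_pos: [0.5028, -0.2887, 0.1613]
eef_rot: [[-0.948, 0.319, -0.005], [0.319, 0.948, -0.0], [0.005, -0.002, -1.0]]
force: [0.8, 1.2, 0.2]
grip_width: 0.387
```

Run:
```python
from h import *
goal(tray([-.042,.025,.0265]),bestdown(TY))
```

```text
t 13.25 pos [ 0.5028 -0.2887  0.1613] shift cm [-0.5984  0.7778 13.1779] turn [-0.0018 -0.0047 -0.0104]
```

Request:
servo_tool:
  moves:
    - [[0, 0, 0], [-0.6, 0.8, 1], 2.5]
    - [[0, 0, 0], [0, 0, 4], 2.5]
    - [[0, 0, 0], [0, 0, 4], 2.5]
    - [[0, 0, 0], [0, 0, 2], 2.5]
    - [[0, 0, 0], [0, 0, 0], 2.5]

```text
t: 13.75
tool_pos: [0.5128, -0.2808, 0.0452]
eef_rot: [[-0.953, 0.302, -0.003], [0.302, 0.953, -0.0], [0.003, -0.001, -1.0]]
force: [-0.4, 1.5, -1.1]
grip_width: 0.388
```

Run:
```python
from h import *
goal(tray([-.042,.025,.0265]),bestdown(TY))
```

```text
t 13.75 pos [ 0.5128 -0.2808  0.0452] shift cm [ 0.1604 -0.3067  1.5672] turn [-0.0013 -0.0032  0.0069]
```

Request:
servo_tool:
  moves:
    - [[0, 0, 0], [0.2, -0.3, 1.2], 2.5]
    - [[0, 0, 0], [0, 0, 0.6], 2.5]
    - [[0, 0, 0], [0, 0, 0.3], 2.5]
    - [[0, 0, 0], [0, 0, 0], 2.5]

```text
t: 14.15
tool_pos: [0.5106, -0.283, 0.0262]
eef_rot: [[-0.955, 0.295, -0.003], [0.295, 0.955, -0.002], [0.003, -0.003, -1.0]]
force: [0.6, -0.0, -0.3]
grip_width: 0.386
```

Request:
servo_tool:
  moves:
    - [[0, 0, 0], [0, 0, 0], 4.4]
    - [[0, 0, 0], [0, 0, 0], 4.4]
    - [[0, 0, 0], [0, 0, 0], 4.4]
    - [[0, 0, 0], [0, 0, -3], 4.4]
    - [[0, 0, 0], [0, 0, -4], 4.4]
    - [[0, 0, 0], [0, 0, -4], 4.5]
    - [[0, 0, 0], [0, 0, -2], 5.5]
    - [[0, 0, 0], [0, 0, 0], 5.5]

```text
t: 14.95
tool_pos: [0.5118, -0.2831, 0.1619]
eef_rot: [[-0.956, 0.294, -0.001], [0.294, 0.956, -0.002], [0.001, -0.003, -1.0]]
force: [0.2, -0.4, 0.1]
grip_width: 0.61
```

Run:
```python
from h import *
cv2.imwrite('pics/w9.png',capture('wrist')[:,:,::-1])
cv2.imwrite('pics/s9.png',capture('side')[:,:,::-1])
for y in (45,135): goal([.696,-.0825,.16],bestdown(np.deg2rad(y)))
goal([.4387,-.092,.16],bestdown(np.deg2rad(104)))
```

```text
t 15.05 pos [ 0.5104 -0.2826  0.1591] shift cm [-11.8526  24.5838  -0.2076] turn [ 0.0003 -0.0054 -1.0841]
t 15.05 pos [ 0.5104 -0.2826  0.1591] shift cm [-11.8526  24.5838  -0.2076] turn [-0.0035 -0.0038  0.4867]
t 15.05 pos [ 0.5104 -0.2826  0.1591] shift cm [12.4583 16.1045 -0.0771] turn [-0.0045 -0.0029  1.0278]
```

View pics/s9.png

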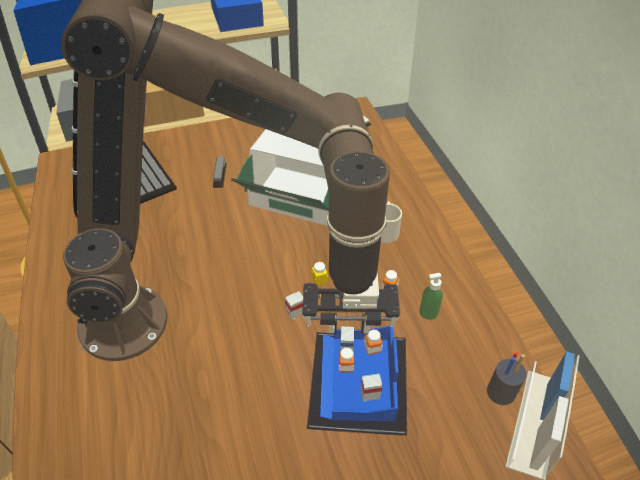

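View pics/w9.png

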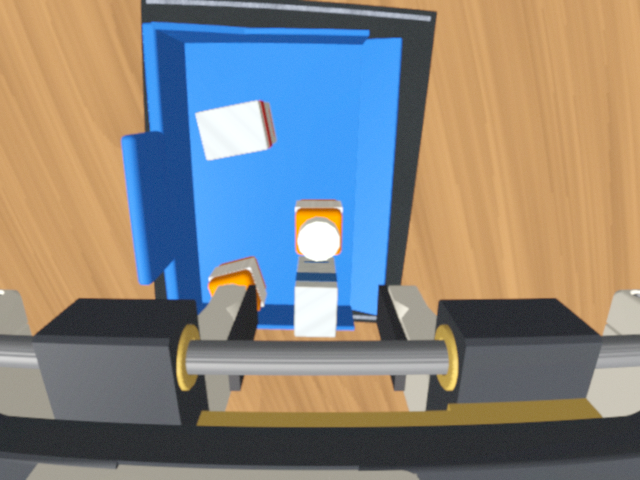

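```bash
python3 -c "
from h import *
print(arm.read_state()['q'])"
```

```text
[-0.1694  0.2646 -0.2864  0.0021 -1.0246 -0.1304]
```

Request:
servo_tool:
  moves:
    - [[0, 0, 0], [-2, 4.2, 0], 5.5]
    - [[0, 0, 0], [-2, 4.2, 0], 5.5]
    - [[0, 0, 0], [-2, 4.2, 0], 5.5]
    - [[0, 0, 0], [-2, 4.2, 0], 5.5]
    - [[0, 0, 0], [-2, 4.2, 0], 5.5]
    - [[0, 0, 0], [-1.8, 3.6, 0], 5.5]
    - [[0, 0, -0.15], [0, 0, 0], 5.5]
    - [[0, 0, -0.15], [0, 0, 0], 5.5]
    - [[0, 0, -0.15], [0, 0, 0], 5.5]
    - [[0, 0, -0.15], [0, 0, 0], 5.5]
    - [[0, 0, -0.15], [0, 0, 0], 5.5]
    - [[0, 0, -0.15], [0, 0, 0], 5.5]
    - [[0, 0, -0.15], [0, 0, 0], 5.5]
    - [[0, 0, 0], [0, 0, 0], 5.5]

```text
t: 16.45
tool_pos: [0.6905, -0.0725, 0.1259]
eef_rot: [[-0.731, -0.681, -0.045], [-0.682, 0.732, -0.001], [0.034, 0.03, -0.999]]
force: [-0.5, 0.6, -0.1]
grip_width: 0.626
```

Run:
```python
from h import *
goal([.696,-.0825,.16],bestdown(np.deg2rad(45)))
cv2.imwrite('pics/w10.png',capture('wrist')[:,:,::-1])
```

```text
t 16.45 pos [ 0.6905 -0.0725  0.1259] shift cm [ 0.396  -1.0005 -3.4336] turn [ 0.0306 -0.0334 -0.0355]
```

View pics/w10.png

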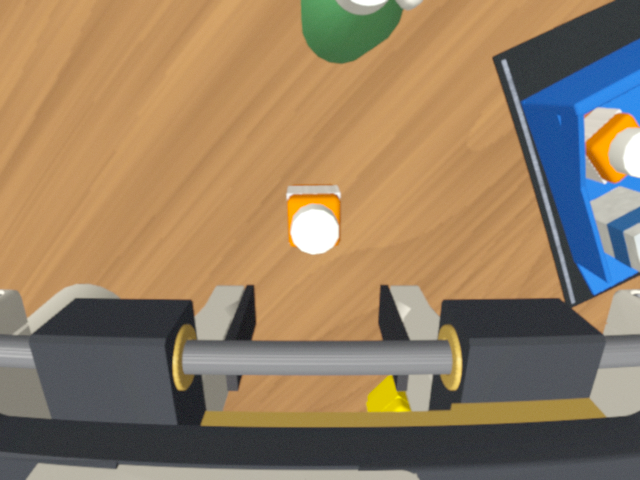

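Request:
servo_tool:
  moves:
    - [[0.03, -0.033, 0], [0.2, -0.6, 1], 6]
    - [[0, 0, 0], [0, 0, 0], 6]

```text
t: 16.7
tool_pos: [0.6917, -0.0783, 0.113]
eef_rot: [[-0.741, -0.671, -0.003], [-0.671, 0.741, -0.001], [0.003, 0.002, -1.0]]
force: [-0.2, -0.2, -0.8]
grip_width: 0.674
```

Run:
```python
from h import *
st=arm.read_state();im=capture('wrist');cv2.imwrite('pics/w11.png',im[:,:,::-1])
hsv=cv2.cvtColor(im,cv2.COLOR_RGB2HSV);m=((hsv[:,:,1]<35)&(hsv[:,:,2]>235)).astype(np.uint8)
n,l,s,c=cv2.connectedComponentsWithStats(m)
W=cam('wrist',st)
for i in range(1,n):
    if s[i,4]>300: print(s[i],c[i],onz(W,c[i],.06))
goal([.6955,-.0825,.017],bestdown(np.deg2rad(45)))
```

```text
[330   0  51  14 508] [356.498    5.0768] [ 0.7664 -0.1902  0.06  ]
[ 288  227   49   46 1777] [312.3208 249.547 ] [ 0.6979 -0.0822  0.06  ]
t 16.75 pos [ 0.6926 -0.0781  0.114 ] shift cm [ 0.0483 -0.5263  9.7035] turn [ 0.0011 -0.0032 -0.0484]
```

Request:
servo_tool:
  moves:
    - [[0, 0, -0.04], [-0.1, -0.6, 2], 6]
    - [[0, 0, 0], [0, 0, 4], 6]
    - [[0, 0, 0], [0, 0, 2], 6]
    - [[0, 0, 0], [0, 0, 0], 6]

```text
t: 17.15
tool_pos: [0.6998, -0.0817, 0.0347]
eef_rot: [[-0.718, -0.696, -0.002], [-0.696, 0.718, -0.002], [0.003, 0.0, -1.0]]
force: [-0.9, 0.2, 0.0]
grip_width: 0.685
```

Run:
```python
from h import *
goal([.697,-.0824,.017],bestdown(np.deg2rad(45)))
```

```text
t 17.15 pos [ 0.6998 -0.0817  0.0347] shift cm [0.243  0.1409 1.7712] turn [ 0.0001 -0.0029 -0.0155]
```

Request:
servo_tool:
  moves:
    - [[0, 0, 0], [0.25, 0, 1.2], 6]
    - [[0, 0, 0], [0, 0, 0.7], 6]
    - [[0, 0, 0], [0, 0, 0], 6]
    - [[0, 0, 0], [0, 0, 0], 2.5]
    - [[0, 0, 0], [0, 0, 0], 2.5]
    - [[0, 0, 0], [0, 0, 0], 2.5]
    - [[0, 0, 0], [0, 0, 0], 2.5]

```text
t: 17.85
tool_pos: [0.7011, -0.0832, 0.0195]
eef_rot: [[-0.719, -0.695, 0.003], [-0.695, 0.719, -0.002], [-0.001, -0.004, -1.0]]
force: [0.8, 0.5, -0.2]
grip_width: 0.388
```

Request:
servo_tool:
  moves:
    - [[0, 0, 0], [0, 0, -4], 2.5]
    - [[0, 0, 0], [0, 0, -4], 2.5]
    - [[0, 0, 0], [0, 0, -4], 2.5]
    - [[0, 0, 0], [0, 0, -2], 2.5]
    - [[0, 0, 0], [0, 0, 0], 2.5]

```text
t: 18.35
tool_pos: [0.6997, -0.0831, 0.1643]
eef_rot: [[-0.72, -0.694, 0.001], [-0.694, 0.72, -0.003], [0.001, -0.002, -1.0]]
force: [0.2, 0.0, -0.3]
grip_width: 0.384
```

Run:
```python
from h import *
goal(tray([-.042,-.025,.15]),bestdown(TY))
goal(tray([-.042,-.025,.15]),bestdown(TY+np.pi/2))
```

```text
t 18.35 pos [ 0.6997 -0.0831  0.1643] shift cm [31.9368 -3.5969  1.1804] turn [-0.0028 -0.      1.0816]
t 18.35 pos [ 0.6997 -0.0831  0.1643] shift cm [31.9368 -3.5969  1.1804] turn [-0.0019 -0.0019 -0.4892]
```

Request:
servo_tool:
  moves:
    - [[0, 0, 0], [4, -0.45, 0], 2.5]
    - [[0, 0, 0], [4, -0.45, 0], 2.5]
    - [[0, 0, 0], [4, -0.45, 0], 2.5]
    - [[0, 0, 0], [4, -0.45, 0], 2.5]
    - [[0, 0, 0], [4, -0.45, 0], 2.5]
    - [[0, 0, 0], [4, -0.45, 0], 2.5]
    - [[0, 0, 0], [4, -0.45, 0], 2.5]
    - [[0, 0, 0], [2.5, -0.4, 0], 2.5]
    - [[0, 0, 0.14], [0, 0, 0], 2.5]
    - [[0, 0, 0.14], [0, 0, 0], 2.5]
    - [[0, 0, 0.14], [0, 0, 0], 2.5]
    - [[0, 0, 0.14], [0, 0, 0], 2.5]
    - [[0, 0, 0.14], [0, 0, 0], 2.5]
    - [[0, 0, 0.14], [0, 0, 0], 2.5]
    - [[0, 0, 0.14], [0, 0, 0], 2.5]
    - [[0, 0, 0.1], [0, 0, 0], 2.5]
    - [[0, 0, 0], [0, 0, 0], 2.5]

```text
t: 20.05
tool_pos: [0.4885, -0.3257, 0.1514]
eef_rot: [[-0.936, 0.351, -0.012], [0.351, 0.936, 0.006], [0.013, 0.001, -1.0]]
force: [-0.5, -0.4, -0.9]
grip_width: 0.386
```

Run:
```python
from h import *
goal(tray([-.042,-.025,.025]),bestdown(TY))
```

```text
t 20.05 pos [ 0.4885 -0.3257  0.1514] shift cm [-0.9328 -0.2731 12.3336] turn [ 0.0015 -0.013  -0.0445]
```

Request:
servo_tool:
  moves:
    - [[0, -0.013, -0.04], [-0.9, -0.3, 1], 2.5]
    - [[0, 0, 0], [0, 0, 4], 2.5]
    - [[0, 0, 0], [0, 0, 4], 2.5]
    - [[0, 0, 0], [0, 0, 1.5], 2.5]
    - [[0, 0, 0], [0, 0, 0], 2.5]

```text
t: 20.55
tool_pos: [0.4986, -0.3325, 0.0458]
eef_rot: [[-0.956, 0.294, 0.008], [0.294, 0.956, -0.002], [-0.008, 0.001, -1.0]]
force: [-0.6, 0.2, 0.0]
grip_width: 0.389
```

Run:
```python
from h import *
goal(tray([-.042,-.025,.0245]),bestdown(TY))
cv2.imwrite('pics/w12.png',capture('wrist')[:,:,::-1])
```

```text
t 20.55 pos [ 0.4986 -0.3325  0.0458] shift cm [0.4219 0.056  1.8247] turn [0.0006 0.0081 0.0153]
```

View pics/w12.png

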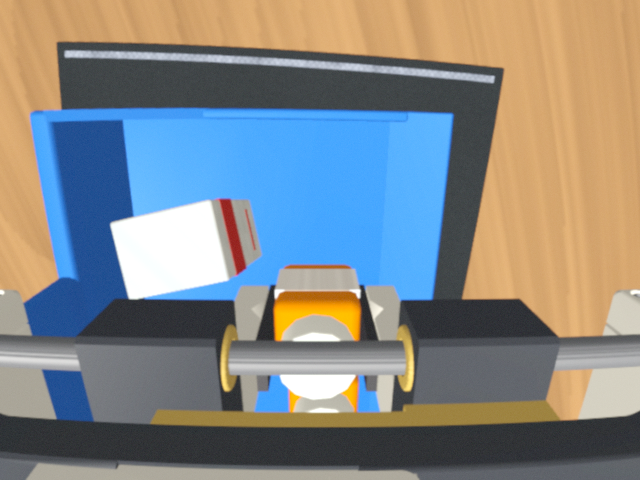

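Request:
servo_tool:
  moves:
    - [[0, 0, 0], [0.4, 0, 1.2], 2.5]
    - [[0, 0, 0], [0, 0, 0.8], 2.5]
    - [[0, 0, 0], [0, 0, 0.3], 2.5]
    - [[0, 0, 0], [0, 0, 0], 2.5]

```text
t: 21.0
tool_pos: [0.4973, -0.3325, 0.0258]
eef_rot: [[-0.957, 0.29, 0.013], [0.29, 0.957, -0.005], [-0.014, -0.001, -1.0]]
force: [-0.3, -0.1, -1.4]
grip_width: 0.386
```

Request:
servo_tool:
  moves:
    - [[0, 0, 0], [0, 0, 0], 4.3]
    - [[0, 0, 0], [0, 0, 0], 4.3]
    - [[0, 0, 0], [0, 0, 0], 4.3]
    - [[0, 0, 0], [0, 0, -3], 4.3]
    - [[0, 0, 0], [0, 0, -4], 4.3]
    - [[0, 0, 0], [0, 0, -4], 4.5]
    - [[0, 0, 0], [0, 0, -2], 5.5]
    - [[0, 0, 0], [0, 0, 0], 5.5]

```text
t: 21.8
tool_pos: [0.4947, -0.332, 0.1594]
eef_rot: [[-0.957, 0.289, 0.011], [0.289, 0.957, -0.004], [-0.012, -0.001, -1.0]]
force: [-0.0, -0.5, 0.1]
grip_width: 0.614
```

Run:
```python
from h import *
cv2.imwrite('pics/s13.png',capture('side')[:,:,::-1])
goal([.44,-.092,.16],bestdown(np.deg2rad(104)))
```

```text
t 21.85 pos [ 0.4942 -0.3317  0.1581] shift cm [12.1303 21.3726 -0.3327] turn [0.0048 0.0097 1.0327]
```

View pics/s13.png

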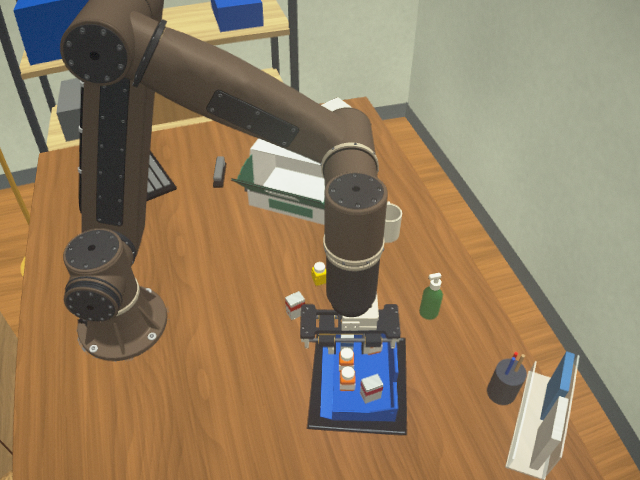

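Request:
servo_tool:
  moves:
    - [[0, 0.01, 0], [2.4, 4.3, 0], 5.5]
    - [[0, 0, 0], [2.4, 4.3, 0], 5.5]
    - [[0, 0, 0], [2.4, 4.3, 0], 5.5]
    - [[0, 0, 0], [2.4, 4.3, 0], 5.5]
    - [[0, 0, 0], [2.3, 4.0, 0], 5.5]
    - [[0, 0, 0.14], [0, 0, 0], 5.5]
    - [[0, 0, 0.14], [0, 0, 0], 5.5]
    - [[0, 0, 0.14], [0, 0, 0], 5.5]
    - [[0, 0, 0.14], [0, 0, 0], 5.5]
    - [[0, 0, 0.14], [0, 0, 0], 5.5]
    - [[0, 0, 0.14], [0, 0, 0], 5.5]
    - [[0, 0, 0.14], [0, 0, 0], 5.5]
    - [[0, 0, 0.05], [0, 0, 0], 5.5]
    - [[0, 0, 0], [0, 0, 0], 5.5]

```text
t: 23.25
tool_pos: [0.4301, -0.0858, 0.1409]
eef_rot: [[-0.204, 0.979, -0.024], [0.979, 0.204, -0.001], [0.004, -0.024, -1.0]]
force: [0.2, -0.1, -0.5]
grip_width: 0.631
```

Run:
```python
from h import *
goal([.44,-.092,.12],bestdown(np.deg2rad(104)))
cv2.imwrite('pics/w14.png',capture('wrist')[:,:,::-1])
```

```text
t 23.25 pos [ 0.4301 -0.0858  0.1409] shift cm [-0.8161  0.8879  2.0654] turn [-0.0239 -0.0045 -0.0393]
```

View pics/w14.png

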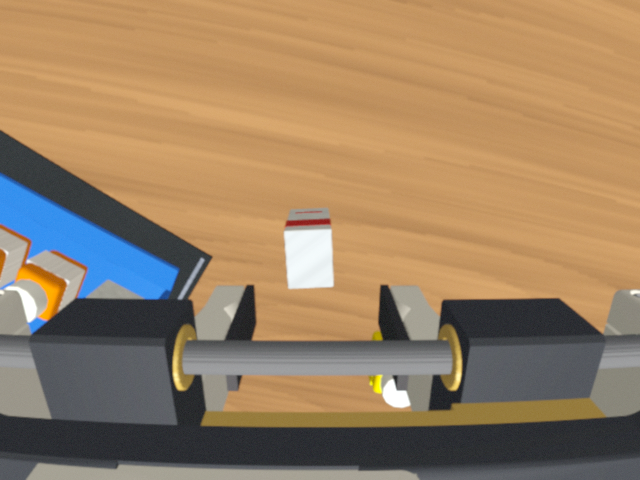

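Run:
```python
from h import *
W=cam('wrist',arm.read_state())
P=np.array([onz(W,p,.062) for p in [(285,230),(330,227),(333,286),(289,288)]]);e=np.roll(P,-1,0)-P
c=P.mean(0);print(c,np.linalg.norm(e,axis=1),np.rad2deg(np.arctan2(e[:,1],e[:,0])))
goal([c[0],c[1],.028],bestdown(np.deg2rad(104)))
```

```text
[ 0.438  -0.0895  0.062 ] [0.0284 0.0403 0.029  0.0397] [ 105.7451   15.2209  -75.395  -165.6882]
t 23.3 pos [ 0.4301 -0.0858  0.1409] shift cm [-0.5713  0.9748 11.2627] turn [-0.0241 -0.0046 -0.0377]
```

Request:
servo_tool:
  moves:
    - [[-0.024, -0.005, -0.05], [-0.6, 0.8, 0], 6]
    - [[0, 0, 0], [0, 0, 4], 6]
    - [[0, 0, 0], [0, 0, 3], 6]
    - [[0, 0, 0], [0, 0, 2], 6]
    - [[0, 0, 0], [0, 0, 0], 6]

```text
t: 23.8
tool_pos: [0.4393, -0.0904, 0.0469]
eef_rot: [[-0.266, 0.964, 0.002], [0.964, 0.266, -0.0], [-0.001, 0.001, -1.0]]
force: [-0.1, -0.5, -0.2]
grip_width: 0.686
```

Run:
```python
from h import *
goal([.438,-.0895,.028],bestdown(np.deg2rad(105)))
```

```text
t 23.8 pos [ 0.4393 -0.0904  0.0469] shift cm [ 0.1226 -0.1073  1.8917] turn [0.0014 0.0006 0.0072]
```

Request:
servo_tool:
  moves:
    - [[0, 0, 0], [0, 0, 1.2], 6]
    - [[0, 0, 0], [0, 0, 0.8], 6]
    - [[0, 0, 0], [0, 0, 0], 6]
    - [[0, 0, 0], [0, 0, 0], 2]
    - [[0, 0, 0], [0, 0, 0], 2]
    - [[0, 0, 0], [0, 0, 0], 2]
    - [[0, 0, 0], [0, 0, 0], 2]

```text
t: 24.5
tool_pos: [0.4415, -0.0902, 0.0296]
eef_rot: [[-0.271, 0.963, 0.005], [0.963, 0.271, -0.0], [-0.002, 0.005, -1.0]]
force: [-1.0, 0.3, -0.7]
grip_width: 0.384
```

Request:
servo_tool:
  moves:
    - [[0, 0, 0], [0, 0, -4], 2]
    - [[0, 0, 0], [0, 0, -4], 2]
    - [[0, 0, 0], [0, 0, -4], 2]
    - [[0, 0, 0], [0, 0, -2], 2]
    - [[0, 0, 0], [0, 0, 0], 2]

```text
t: 25.0
tool_pos: [0.4399, -0.0906, 0.1755]
eef_rot: [[-0.271, 0.963, 0.003], [0.963, 0.271, -0.001], [-0.002, 0.003, -1.0]]
force: [-0.2, -0.7, -2.2]
grip_width: 0.345
```

Run:
```python
from h import *
goal(tray([-.045,-.08,.16]),bestdown(TY))
```

```text
t 25.0 pos [ 0.4399 -0.0906  0.1755] shift cm [-29.0195  -4.5307   1.2843] turn [ 0.0017  0.003  -0.9822]
```

Request:
servo_tool:
  moves:
    - [[0, 0, 0], [-4, -0.6, 0], 2]
    - [[0, 0, 0], [-4, -0.6, 0], 2]
    - [[0, 0, 0], [-4, -0.6, 0], 2]
    - [[0, 0, 0], [-4, -0.6, 0], 2]
    - [[0, 0, 0], [-4, -0.6, 0], 2]
    - [[0, 0, 0], [-4, -0.6, 0], 2]
    - [[0, 0, 0], [-4, -0.6, 0], 2]
    - [[0, 0, -0.14], [0, 0, 0], 2]
    - [[0, 0, -0.14], [0, 0, 0], 2]
    - [[0, 0, -0.14], [0, 0, 0], 2]
    - [[0, 0, -0.14], [0, 0, 0], 2]
    - [[0, 0, -0.14], [0, 0, 0], 2]
    - [[0, 0, -0.14], [0, 0, 0], 2]
    - [[0, 0, -0.14], [0, 0, 0], 2]
    - [[0, 0, 0], [0, 0, 0], 2]

```text
t: 26.5
tool_pos: [0.4711, -0.3799, 0.1594]
eef_rot: [[-0.962, 0.274, -0.01], [0.273, 0.962, 0.011], [0.012, 0.008, -1.0]]
force: [0.2, -0.4, -1.5]
grip_width: 0.338
```

Run:
```python
from h import *
goal(tray([-.045,-.08,.034]),bestdown(TY))
```

```text
t 26.5 pos [ 0.4711 -0.3799  0.1594] shift cm [-0.5816 -0.2049 12.2375] turn [ 0.0074 -0.0125  0.0371]
```

Request:
servo_tool:
  moves:
    - [[0.007, -0.012, 0.03], [-0.5, -0.2, 1], 2]
    - [[0, 0, 0], [0, 0, 4], 2]
    - [[0, 0, 0], [0, 0, 4], 2]
    - [[0, 0, 0], [0, 0, 1.5], 2]
    - [[0, 0, 0], [0, 0, 0], 2]

```text
t: 27.0
tool_pos: [0.4747, -0.3829, 0.0492]
eef_rot: [[-0.946, 0.325, -0.0], [0.325, 0.946, 0.001], [0.0, 0.0, -1.0]]
force: [-0.4, 0.3, 0.0]
grip_width: 0.345
```

Run:
```python
from h import *
goal(tray([-.045,-.08,.032]),bestdown(TY))
cv2.imwrite('pics/w15.png',capture('wrist')[:,:,::-1])
```

```text
t 27.0 pos [ 0.4747 -0.3829  0.0492] shift cm [-0.0053  0.0721  1.4158] turn [ 0.0005 -0.0004 -0.0171]
```

View pics/w15.png

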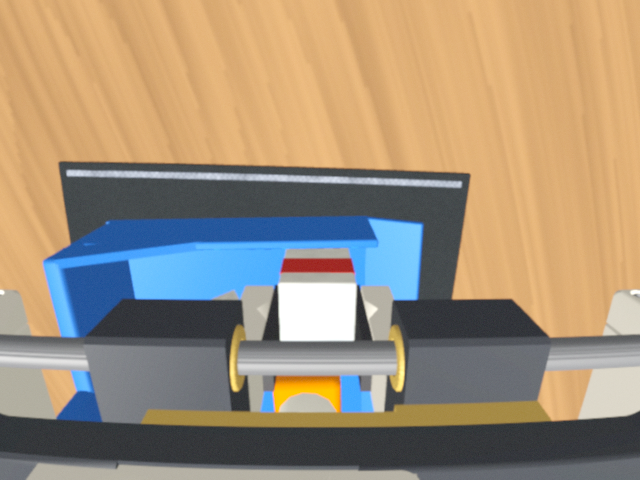

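Fits between wall and bottle. Lower and release.

Request:
servo_tool:
  moves:
    - [[0, 0, 0], [0, 0, 1], 2]
    - [[0, 0, 0], [0, 0, 0.6], 2]
    - [[0, 0, 0], [0, 0, 0], 2]

```text
t: 27.35
tool_pos: [0.4769, -0.385, 0.0404]
eef_rot: [[-0.945, 0.327, 0.004], [0.327, 0.945, -0.004], [-0.006, -0.003, -1.0]]
force: [-0.3, 0.5, -0.5]
grip_width: 0.34
```

Request:
servo_tool:
  moves:
    - [[0, 0, 0], [0, 0, 0], 3.9]
    - [[0, 0, 0], [0, 0, 0], 3.9]
    - [[0, 0, 0], [0, 0, 0], 3.9]
    - [[0, 0, 0], [0, 0, -3], 3.9]
    - [[0, 0, 0], [0, 0, -4], 3.9]
    - [[0, 0, 0], [0, 0, -4], 4]
    - [[0, 0, 0], [0, 0, -3], 4]
    - [[0, 0, 0], [0, 0, 0], 4]

```text
t: 28.15
tool_pos: [0.4774, -0.385, 0.1877]
eef_rot: [[-0.944, 0.331, 0.007], [0.331, 0.944, -0.006], [-0.009, -0.003, -1.0]]
force: [0.2, -0.8, -0.3]
grip_width: 0.457
```

Run:
```python
from h import *
goal(tray([.0655,0,.16]),bestdown(TY))
```

```text
t 28.15 pos [ 0.4774 -0.385   0.1877] shift cm [-10.5184   8.4497   2.5367] turn [-0.0034  0.009  -0.0232]
```

Request:
servo_tool:
  moves:
    - [[0, 0, 0], [-3.5, 4.5, -0.5], 4]
    - [[0, 0, 0], [-3.5, 4.5, -0.5], 4]
    - [[0, 0, 0], [-3.5, 4.5, 0], 4]
    - [[0, 0, 0], [0, 4.5, 0], 4]
    - [[0, 0, 0], [0, 0, 0], 4]

```text
t: 28.65
tool_pos: [0.6236, -0.2577, 0.1969]
eef_rot: [[-0.941, 0.337, 0.012], [0.337, 0.941, -0.006], [-0.013, -0.002, -1.0]]
force: [-0.7, 1.1, -0.5]
grip_width: 0.454
```

Run:
```python
from h import *
goal(tray([.0655,0,.16]),bestdown(TY))
cv2.imwrite('pics/w16.png',capture('wrist')[:,:,::-1])
cv2.imwrite('pics/s16.png',capture('side')[:,:,::-1])
```

```text
t 28.65 pos [ 0.6236 -0.2577  0.1969] shift cm [-0.9732 -8.3956  3.424 ] turn [-0.0024  0.013  -0.03  ]
```

View pics/w16.png

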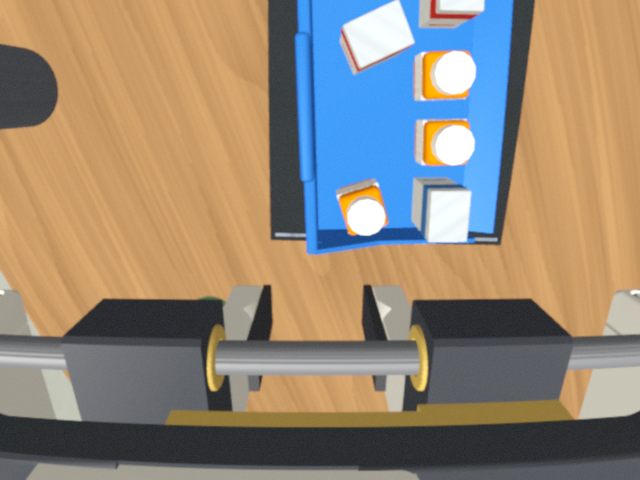

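View pics/s16.png

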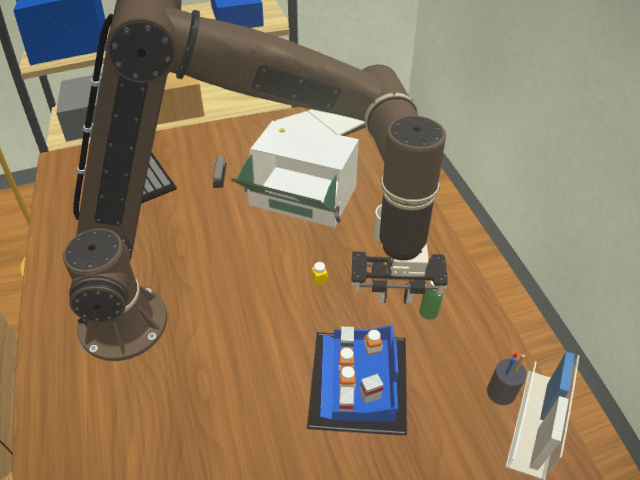

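Run:
```python
from h import *
im=cv2.imread('pics/w16.png');crop(im,250,0,550,260,2.6,'pics/w16c.png')
W=cam('wrist',arm.read_state())
print(onz(W,(301,36),.105),onz(W,(305,178),.105))
```

```text
[ 0.5893 -0.3825  0.105 ] [ 0.6161 -0.3029  0.105 ]
```

View pics/w16c.png

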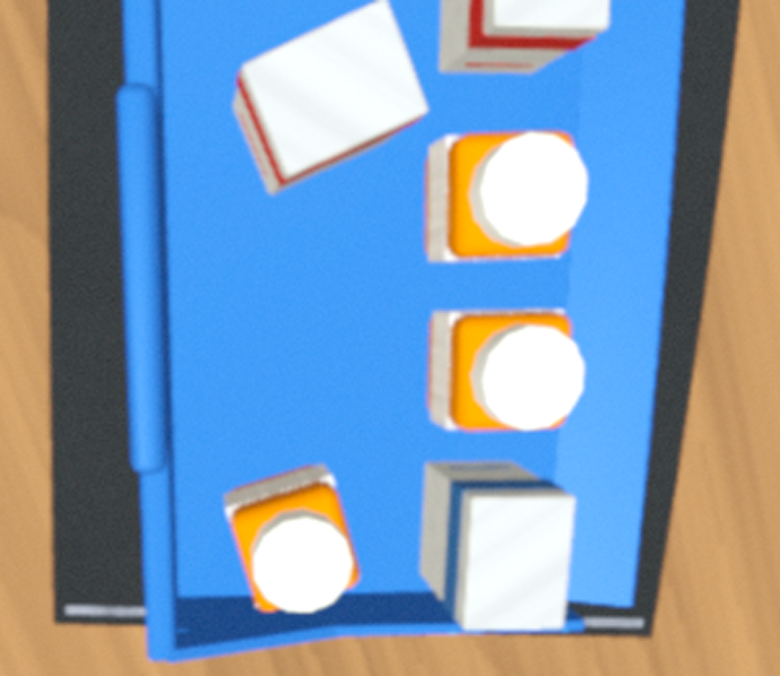

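Run:
```python
from h import *
W=cam('wrist',arm.read_state())
a,b=onz(W,(302.3,34.6),.105),onz(W,(306.9,180),.105);print(a,b,(a+b)/2,np.rad2deg(np.arctan2(*(b-a)[:2])))
goal([.6055,-.334,.13],bestdown(np.deg2rad(-18.3)))
```

```text
[ 0.5883 -0.383   0.105 ] [ 0.6154 -0.3013  0.105 ] [ 0.6019 -0.3422  0.105 ] 18.352931285814744
t 28.75 pos [ 0.6218 -0.2607  0.1968] shift cm [-0.8725 -7.4275  6.7157] turn [-0.0032  0.0121 -0.0263]
```

Request:
servo_tool:
  moves:
    - [[0, 0.012, -0.026], [-0.8, -3.7, 0], 3.5]
    - [[0, 0, 0], [0, -3.7, 0], 3.5]
    - [[0, 0, 0], [0, 0, 4], 3.5]
    - [[0, 0, 0], [0, 0, 2.5], 3.5]
    - [[0, 0, 0], [0, 0, 0], 3.5]

```text
t: 29.25
tool_pos: [0.6014, -0.3407, 0.1309]
eef_rot: [[-0.948, 0.317, 0.0], [0.317, 0.948, -0.004], [-0.001, -0.003, -1.0]]
force: [-0.9, -0.2, 0.0]
grip_width: 0.397
```

Run:
```python
from h import *
st=arm.read_state();W=cam('wrist',st)
cv2.imwrite('pics/w17.png',capture('wrist')[:,:,::-1])
goal([.6045,-.3345,.074],bestdown(np.deg2rad(-18.3)))
```

```text
t 29.3 pos [ 0.602  -0.3409  0.1325] shift cm [-0.0173  0.7061  5.8459] turn [-0.0037  0.0026 -0.0029]
```

View pics/w17.png

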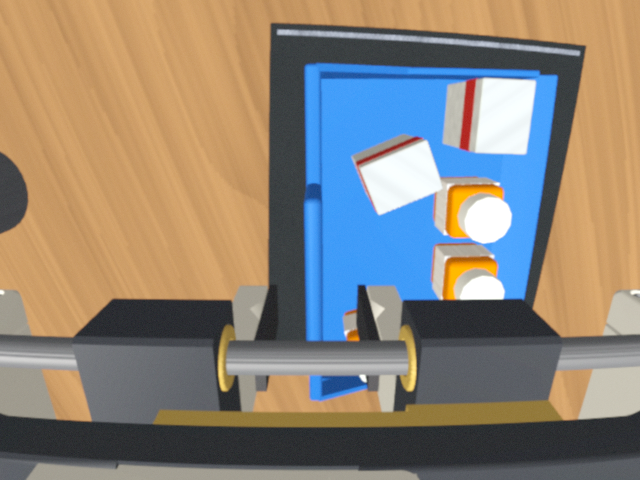

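Request:
servo_tool:
  newtons: 60
  moves:
    - [[0, 0, 0], [0, 0.7, 2.5], 3.5]
    - [[0, 0, 0], [0, 0, 2], 3.5]
    - [[0, 0, 0], [0, 0, 1], 3.5]
    - [[0, 0, 0], [0, 0, 0.5], 3.5]
    - [[0, 0, 0], [0, 0, 0], 3.5]

```text
t: 29.8
tool_pos: [0.6072, -0.3381, 0.0791]
eef_rot: [[-0.948, 0.318, 0.01], [0.318, 0.948, -0.009], [-0.013, -0.005, -1.0]]
force: [0.7, 0.7, -1.2]
grip_width: 0.396
```

Run:
```python
from h import *
goal([.6045,-.3345,.074],bestdown(np.deg2rad(-18.3)))
```

```text
t 29.8 pos [ 0.6072 -0.3381  0.0791] shift cm [0.3742 0.2555 0.5077] turn [-0.005   0.0126 -0.0041]
```

Request:
servo_tool:
  moves:
    - [[-0.005, 0.012, -0.004], [0.4, 0.3, 0.6], 3.5]
    - [[0, 0, 0], [0, 0, 0], 3.5]
    - [[0, 0, 0], [0, 0, 0], 0]
    - [[0, 0, 0], [0, 0, 0], 0]
    - [[0, 0, 0], [0, 0, 0], 0]
    - [[0, 0, 0], [0, 0, 0], 0]
    - [[0, 0, 0], [0, 0, 0], 0]

```text
t: 30.5
tool_pos: [0.6059, -0.3342, 0.0766]
eef_rot: [[-0.95, 0.313, 0.004], [0.313, 0.95, -0.001], [-0.004, 0.0, -1.0]]
force: [0.5, 0.3, 0.2]
grip_width: 0.099
```

Request:
servo_tool:
  moves:
    - [[0, 0, 0], [0, 0, -1], 0]
    - [[0, 0, 0], [0, 0, -1], 0]
    - [[0, 0, 0], [0, 0, -1], 0]
    - [[0, 0, 0], [0, 0, -1.5], 0]
    - [[0, 0, 0], [0, 0, 0], 0]

```text
t: 31.0
tool_pos: [0.6046, -0.3334, 0.1228]
eef_rot: [[-0.949, 0.314, 0.001], [0.314, 0.949, 0.001], [-0.001, 0.001, -1.0]]
force: [1.9, -1.0, -5.6]
grip_width: 0.098
```

Run:
```python
from h import *
cv2.imwrite('pics/s18.png',capture('side')[:,:,::-1])
cv2.imwrite('pics/c18.png',capture('scene')[:,:,::-1])
st=arm.read_state();print(st['force'],st['moment'],st['q'])
```

```text
[-0.6141 -0.0809 -6.2577] [-0.0587 -0.3515  0.0056] [-0.2232  0.4582 -0.0848 -0.0027 -1.0299 -0.0955]
```

View pics/s18.png

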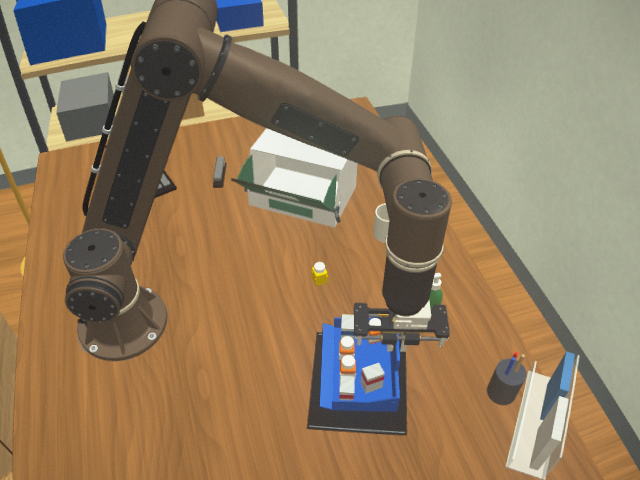

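View pics/c18.png

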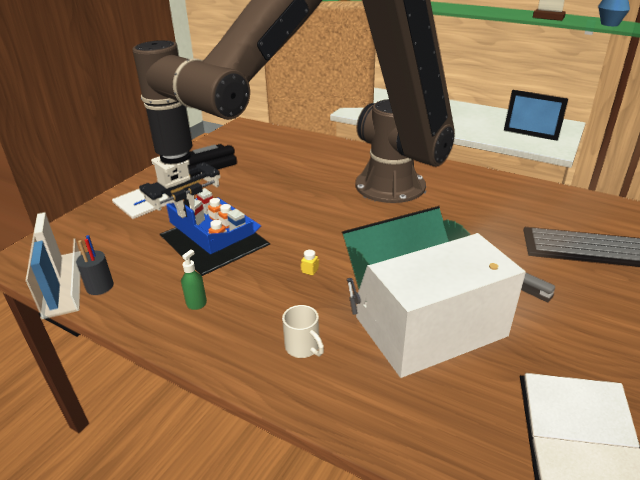

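Request:
servo_tool:
  moves:
    - [[0, 0, 0], [0, 0, -2], 0]
    - [[0, 0, 0], [0, 0, -2.5], 0]
    - [[0, 0, 0], [0, 0, -2.5], 0]
    - [[0, 0, 0], [0, 0, -2.5], 0]
    - [[0, 0, 0], [0, 0, -2.5], 0]
    - [[0, 0, 0], [0, 0, -2.5], 0]
    - [[0, 0, 0], [0, 0, -2], 0]
    - [[0, 0, 0], [0, 0, -1], 0]
    - [[0, 0, 0], [0, 0, 0], 0]

```text
t: 32.0
tool_pos: [0.5998, -0.3309, 0.2899]
eef_rot: [[-0.948, 0.317, -0.017], [0.317, 0.948, 0.011], [0.02, 0.005, -1.0]]
force: [0.3, -0.1, -6.2]
grip_width: 0.096
```

Run:
```python
from h import *
goal([.60,0,.295],bestdown(TY+.6))
print(arm.read_state()['q'])
```

```text
t 32.0 pos [ 0.5998 -0.3309  0.2899] shift cm [10.4685 31.3967 -0.127 ] turn [ 0.0113 -0.0175 -0.6082]
[-0.2246  0.3596  0.1585 -0.0075 -1.3888 -0.0963]
```

Request:
servo_tool:
  moves:
    - [[0.011, -0.017, 0], [0.4, 1.2, 0], 0]
    - [[0, 0, 0], [0.7, 2.1, -0.1], 0]
    - [[0, 0, 0], [0.9, 2.7, -0.1], 0]
    - [[0, 0, 0], [0.9, 2.7, -0.1], 0]
    - [[0, 0, 0], [0.9, 2.7, -0.1], 0]
    - [[0, 0, 0], [0.9, 2.7, -0.1], 0]
    - [[0, 0, 0], [0.9, 2.7, -0.1], 0]
    - [[0, 0, 0], [0.9, 2.7, -0.1], 0]
    - [[0, 0, 0], [0.9, 2.7, -0.1], 0]
    - [[0, 0, 0], [0.9, 2.7, -0.1], 0]
    - [[0, 0, 0], [0.9, 2.7, -0.1], 0]
    - [[0, 0, 0], [0.7, 2.1, 0], 0]
    - [[0, 0, 0], [0.4, 1.2, 0], 0]
    - [[0, 0, 0], [0, 0, 0], 0]

```text
t: 33.4
tool_pos: [0.5907, 0.0086, 0.2722]
eef_rot: [[-0.946, 0.321, -0.038], [0.321, 0.947, 0.0], [0.036, -0.012, -0.999]]
force: [0.7, -1.9, -4.8]
grip_width: 0.097
```

Run:
```python
from h import *
print(box([.0385,.008,.295]))
goal(box([.0385,.008,.295]),bestdown(BY))
print(arm.read_state()['q'])
```

```text
[0.5931 0.3796 0.295 ]
t 33.4 pos [0.5907 0.0086 0.2722] shift cm [11.7786 35.1844 -2.276 ] turn [ 0.0126 -0.039  -1.2571]
[ 0.3364  0.2193 -0.0729 -0.0135 -1.3146 -0.6598]
```

Request:
servo_tool:
  moves:
    - [[0.012, -0.039, 0], [0, 0, -2], 0]
    - [[0, 0, 0], [0, 0, -2], 0]
    - [[0, 0, -0.07], [0, 0, 0], 0]
    - [[0, 0, -0.12], [0, 0, 0], 0]
    - [[0, 0, -0.12], [0, 0, 0], 0]
    - [[0, 0, -0.12], [0, 0, 0], 0]
    - [[0, 0, -0.12], [0, 0, 0], 0]
    - [[0, 0, -0.12], [0, 0, 0], 0]
    - [[0, 0, -0.12], [0, 0, 0], 0]
    - [[0, 0, -0.12], [0, 0, 0], 0]
    - [[0, 0, -0.12], [0, 0, 0], 0]
    - [[0, 0, -0.12], [0, 0, 0], 0]
    - [[0, 0, -0.07], [0, 0, 0], 0]
    - [[0, 0, 0], [0, 0, 0], 0]

```text
t: 34.8
tool_pos: [0.5858, -0.0013, 0.2996]
eef_rot: [[-0.593, -0.805, -0.025], [-0.804, 0.594, -0.028], [0.038, 0.004, -0.999]]
force: [1.3, 0.5, -6.6]
grip_width: 0.098
```

Run:
```python
from h import *
goal(box([.0385,.008,.30]),bestdown(BY))
print(arm.read_state()['q'])
```

```text
t 34.8 pos [ 0.5858 -0.0013  0.2996] shift cm [-31.0663  22.0371  -1.139 ] turn [ 0.0036 -0.0379  0.0048]
[ 0.3436  0.1906 -0.0614  0.0185 -1.3523  0.5872]
```

Request:
servo_tool:
  moves:
    - [[0, -0.038, 0], [-1, 0.7, -0.3], 0]
    - [[0, 0, 0], [-1.7, 1.2, -0.1], 0]
    - [[0, 0, 0], [-2.4, 1.7, -0.1], 0]
    - [[0, 0, 0], [-2.4, 1.7, -0.1], 0]
    - [[0, 0, 0], [-2.4, 1.7, -0.1], 0]
    - [[0, 0, 0], [-2.4, 1.7, -0.1], 0]
    - [[0, 0, 0], [-2.4, 1.7, -0.1], 0]
    - [[0, 0, 0], [-2.4, 1.7, -0.1], 0]
    - [[0, 0, 0], [-2.4, 1.7, -0.1], 0]
    - [[0, 0, 0], [-2.4, 1.7, -0.1], 0]
    - [[0, 0, 0], [-2.4, 1.7, -0.1], 0]
    - [[0, 0, 0], [-2.4, 1.7, 0], 0]
    - [[0, 0, 0], [-1.7, 1.2, 0], 0]
    - [[0, 0, 0], [-0.8, 0.6, 0], 0]
    - [[0, 0, 0], [0, 0, 0], 0]

```text
t: 36.3
tool_pos: [0.5953, 0.3748, 0.3168]
eef_rot: [[-0.624, -0.781, 0.002], [-0.781, 0.624, 0.03], [-0.024, 0.017, -1.0]]
force: [-0.1, -0.4, -5.2]
grip_width: 0.1
```

Run:
```python
from h import *
goal(box([.0385,.008,.30]),bestdown(BY))
print(arm.read_state()['q'])
cv2.imwrite('pics/s19.png',capture('side')[:,:,::-1])
cv2.imwrite('pics/c19.png',capture('scene')[:,:,::-1])
```

```text
t 36.3 pos [0.5953 0.3748 0.3168] shift cm [-0.1961  0.4499  1.6886] turn [ 0.0163  0.0248 -0.0338]
[ 0.8277  0.3589  0.2206 -0.0186 -1.4092  0.0715]
```

View pics/s19.png

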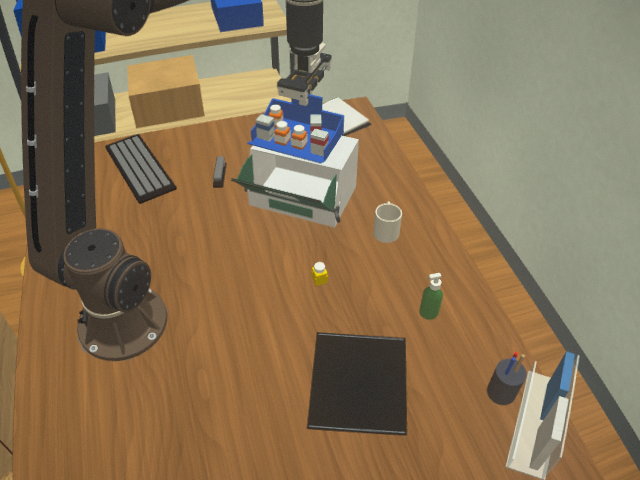

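View pics/c19.png

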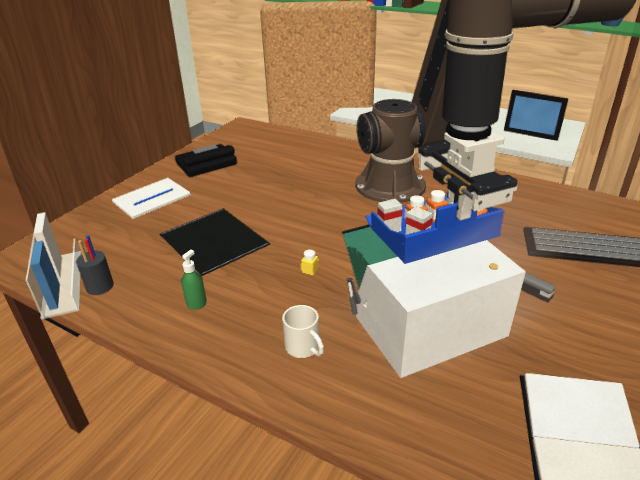

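```bash
cat >> h.py <<'E'
def pour(th,lip):
    t=np.deg2rad(th);c,s=np.cos(t),np.sin(t)
    p=[lip[0]+c*.1635-s*.0586,.008,lip[1]+s*.1635+c*.0586]
    B=Rz(BY);x=B@np.array([-c,0,-s]);z=B@np.array([s,0,-c]);y=np.cross(z,x)
    goal(box(p),np.c_[x,y,z]); st=arm.read_state();print('q',st['q'],'tilt',np.rad2deg(np.arccos(-st['eef_rot'][2,2])),'box',Rz(BY).T@(st['tool_pos']-BO))
E
python3 -c "
from h import *
pour(0,(-.125,.235));pour(30,(-.125,.22))"
```

```text
t 36.4 pos [0.5954 0.3732 0.3171] shift cm [-0.3051  0.5479  2.3645] turn [ 0.0159  0.0242 -0.0342]
q [ 0.8263  0.3577  0.2193 -0.0181 -1.4098  0.0725] tilt 1.656619157930616 box [0.0347 0.0023 0.3171]
t 36.4 pos [0.5954 0.3732 0.3171] shift cm [ 4.6701  0.4697 -3.6481] turn [ 0.0065 -0.4994 -0.0375]
q [ 0.8263  0.3577  0.2193 -0.0181 -1.4098  0.0725] tilt 1.656619157930616 box [0.0347 0.0023 0.3171]
```

Request:
servo_tool:
  moves:
    - [[0.002, -0.1, -0.01], [1.0, 0.15, -0.9], 0]
    - [[0.002, -0.13, -0.01], [1.1, 0.15, -1], 0]
    - [[0, -0.13, -0.01], [1, 0.1, -1.1], 0]
    - [[0, -0.12, -0.01], [0.9, 0.1, -1.2], 0]
    - [[0, 0, 0], [0, 0, 0], 0]

```text
t: 36.9
tool_pos: [0.56, 0.3307, 0.3443]
eef_rot: [[-0.524, -0.801, 0.29], [-0.698, 0.599, 0.392], [-0.488, 0.003, -0.873]]
force: [0.6, 0.6, -3.7]
grip_width: 0.098
```

```bash
python3 -c "
from h import *
pour(30,(-.125,.22));pour(50,(-.117,.20))"
```

```text
t 36.9 pos [0.56   0.3307 0.3443] shift cm [-1.0795  0.2777 -0.3355] turn [ 0.0016 -0.0135 -0.0033]
q [ 0.7888  0.0003 -0.2357 -0.0955 -0.8315  0.1849] tilt 29.224414646682717 box [-0.0205  0.0053  0.3443]
t 36.9 pos [0.56   0.3307 0.3443] shift cm [ 2.2597  0.2718 -3.3972] turn [ 0.001  -0.3626 -0.0035]
q [ 0.7888  0.0003 -0.2357 -0.0955 -0.8315  0.1849] tilt 29.224414646682717 box [-0.0205  0.0053  0.3443]
```

Request:
servo_tool:
  moves:
    - [[0, -0.1, 0], [0.5, 0.1, -0.8], 0]
    - [[0, -0.13, 0], [0.7, 0.1, -1], 0]
    - [[0, -0.13, 0], [0.7, 0.1, -1.2], 0]
    - [[0, 0, 0], [0, 0, 0], 0]

```text
t: 37.3
tool_pos: [0.5343, 0.2989, 0.3587]
eef_rot: [[-0.384, -0.798, 0.465], [-0.506, 0.603, 0.616], [-0.772, 0.001, -0.636]]
force: [0.8, -0.3, -2.0]
grip_width: 0.098
```

```bash
python3 -c "
from h import *
pour(50,(-.115,.20));pour(68,(-.108,.185))
crop(capture('side')[:,:,::-1],200,40,440,220,3,'pics/s20.png')
"
```

```text
t 37.3 pos [0.5343 0.2989 0.3587] shift cm [-0.7461  0.1161  0.2378] turn [-0.0045  0.0092 -0.0056]
q [ 0.6867 -0.1838 -0.4414 -0.4053 -0.479   0.5148] tilt 50.52436789758417 box [-0.0614  0.0069  0.3587]
t 37.3 pos [0.5343 0.2989 0.3587] shift cm [ 2.5339  0.0826 -3.0575] turn [-0.0054 -0.305  -0.0049]
q [ 0.6867 -0.1838 -0.4414 -0.4053 -0.479   0.5148] tilt 50.52436789758417 box [-0.0614  0.0069  0.3587]
```

View pics/s20.png

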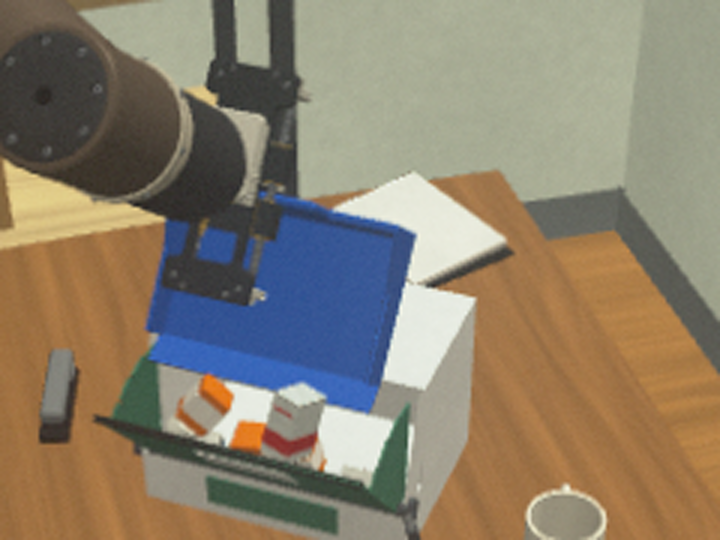

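Request:
servo_tool:
  moves:
    - [[0, -0.08, 0], [0.5, 0, -0.7], 0]
    - [[0, -0.08, 0], [0.6, 0, -0.8], 0]
    - [[0, -0.08, 0], [0.6, 0, -0.8], 0]
    - [[0, 0, 0], [0, 0, 0], 0]

```text
t: 37.75
tool_pos: [0.5208, 0.2757, 0.3588]
eef_rot: [[-0.285, -0.8, 0.529], [-0.381, 0.601, 0.703], [-0.88, -0.001, -0.476]]
force: [1.3, -0.7, -2.5]
grip_width: 0.103
```

```bash
python3 -c "
from h import *
pour(68,(-.108,.185))
crop(capture('side')[:,:,::-1],200,40,440,220,3,'pics/s21.png')
print(arm.read_state()['force'])
"
```

```text
t 37.75 pos [0.5208 0.2757 0.3588] shift cm [ 0.6445  0.4049 -1.1363] turn [-0.0038 -0.1116 -0.0007]
q [ 0.3727 -0.1992 -0.4043 -0.9754 -0.5924  1.1729] tilt 61.60308319476866 box [-0.088   0.0039  0.3588]
[ 1.8032 -0.5018 -3.3959]
```

View pics/s21.png

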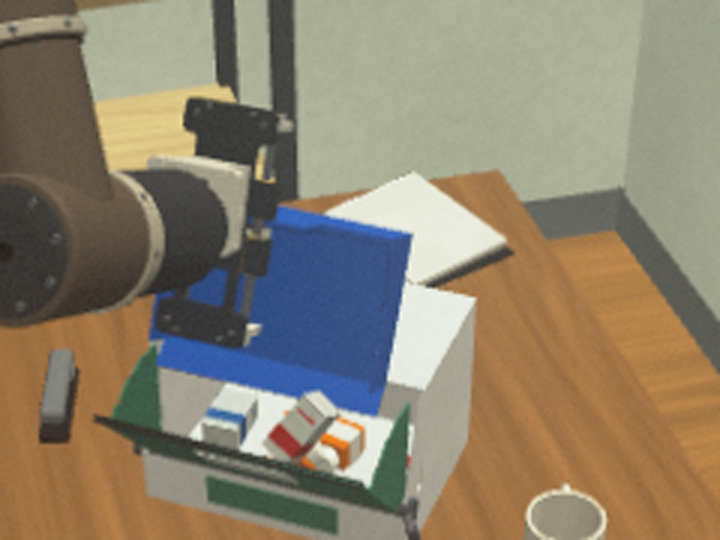

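Request:
servo_tool:
  moves:
    - [[0, -0.08, 0], [0.4, 0.3, -0.7], 0]
    - [[0, -0.06, 0], [0.3, 0, -0.6], 0]
    - [[0, -0.04, 0], [0, 0, 0], 0]
    - [[0, 0, 0], [0, 0, 0], 0]
    - [[0, 0, 0], [0, 0, 0], 0]
    - [[0, 0, 0], [0, 0, 0], 0]

```text
t: 38.4
tool_pos: [0.5091, 0.2655, 0.3547]
eef_rot: [[-0.203, -0.808, 0.553], [-0.278, 0.589, 0.759], [-0.939, 0.0, -0.344]]
force: [0.8, -0.3, -2.6]
grip_width: 0.097
```

```bash
python3 -c "
from h import *
pour(68,(-.108,.185))
crop(capture('side')[:,:,::-1],200,40,440,220,3,'pics/s22.png')
cv2.imwrite('pics/c22.png',capture('scene')[:,:,::-1])
cv2.imwrite('pics/w22.png',capture('wrist')[:,:,::-1])
print(arm.read_state()['force'])
"
```

```text
t 38.4 pos [0.5091 0.2655 0.3547] shift cm [-0.4369  0.0879  0.0644] turn [0.0102 0.0329 0.0038]
q [ 0.0704 -0.16   -0.4405 -1.3475 -0.8277  1.6344] tilt 69.88513633268491 box [-0.1032  0.0071  0.3547]
[-0.5047  0.2379 -3.4341]
```

View pics/s22.png

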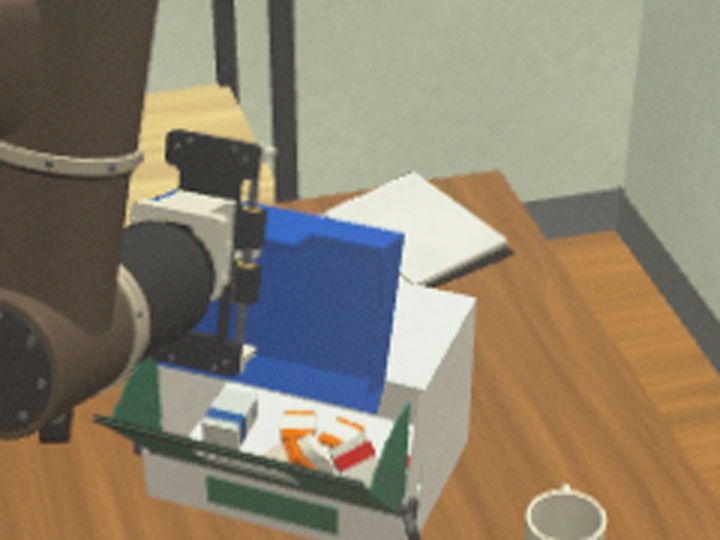

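View pics/w22.png

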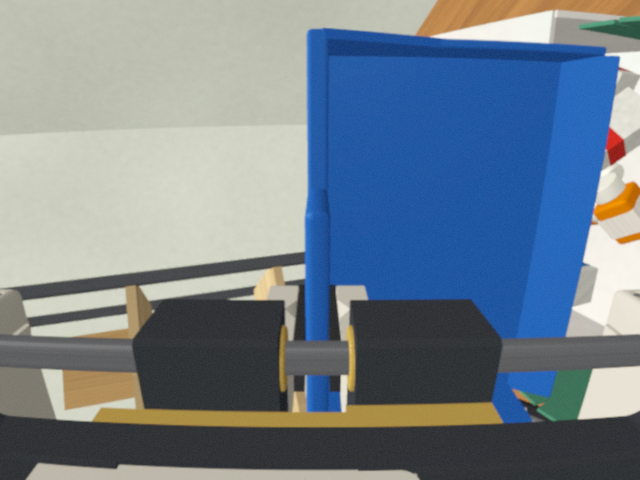

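Request:
servo_tool:
  moves:
    - [[0, 0.1, 0], [-0.8, 0, 0.6], 0]
    - [[0, 0.1, 0], [-0.8, 0, 0.7], 0]
    - [[0, 0.1, 0], [-0.8, 0, 0.7], 0]
    - [[0, 0.1, 0], [-0.8, 0, 0.7], 0]
    - [[0, 0.1, 0], [-0.8, 0, 0.8], 0]
    - [[0, 0, 0], [0, 0, 0], 0]

```text
t: 39.15
tool_pos: [0.5237, 0.2903, 0.3564]
eef_rot: [[-0.409, -0.811, 0.418], [-0.545, 0.585, 0.601], [-0.732, 0.018, -0.681]]
force: [0.5, 0.9, -3.8]
grip_width: 0.097
```

```bash
python3 -c "
from h import *
pour(40,(-.125,.22))
pour(0,(-.125,.24))
"
```

```text
t 39.15 pos [0.5237 0.2903 0.3564] shift cm [-3.528  -0.258   1.7883] turn [ 0.0242  0.1237 -0.0009]
q [ 0.6668 -0.1819 -0.4082 -0.3999 -0.5817  0.5197] tilt 47.105844775091825 box [-0.0746  0.0102  0.3564]
t 39.15 pos [0.5237 0.2903 0.3564] shift cm [-3.469  -0.509  12.2061] turn [0.0237 0.8218 0.0077]
q [ 0.6668 -0.1819 -0.4082 -0.3999 -0.5817  0.5197] tilt 47.105844775091825 box [-0.0746  0.0102  0.3564]
```

Request:
servo_tool:
  moves:
    - [[0.004, 0.13, 0], [-0.8, -0.1, 1.5], 0]
    - [[0.004, 0.13, 0], [-1.2, -0.1, 1.5], 0]
    - [[0.004, 0.13, 0], [-1.6, -0.1, 1.5], 0]
    - [[0.004, 0.13, 0], [-1.8, -0.1, 1.2], 0]
    - [[0.004, 0.13, 0], [-1.9, -0.1, 0.8], 0]
    - [[0.004, 0.13, 0], [-1.9, -0.1, 0.5], 0]
    - [[0, 0, 0], [0, 0, 0], 0]

```text
t: 39.85
tool_pos: [0.5924, 0.3924, 0.3307]
eef_rot: [[-0.587, -0.809, 0.002], [-0.809, 0.587, 0.015], [-0.013, 0.007, -1.0]]
force: [-0.1, 1.3, -7.4]
grip_width: 0.1
```

```bash
python3 -c "
from h import *
pour(0,(-.125,.24))
cv2.imwrite('pics/s23.png',capture('side')[:,:,::-1])
goal([.59,0,.30],bestdown(BY))
"
```

```text
t 39.85 pos [0.5924 0.3924 0.3307] shift cm [ 1.0308 -0.8243  3.1956] turn [0.0075 0.0129 0.0127]
q [ 0.8536  0.3736  0.2688 -0.0086 -1.4537  0.0904] tilt 0.8541206926067295 box [0.0483 0.0161 0.3307]
t 39.9 pos [0.5917 0.3912 0.3334] shift cm [ 31.8161 -22.8702   2.5537] turn [0.0074 0.0196 0.0124]
```

View pics/s23.png

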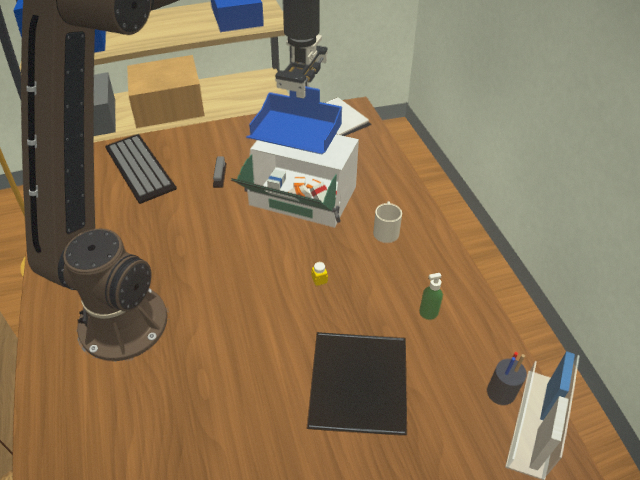

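Request:
servo_tool:
  moves:
    - [[0.007, 0.02, 0.01], [2, -1.4, 0], 0]
    - [[0, 0, 0], [3.2, -2.3, 0], 0]
    - [[0, 0, 0], [3.2, -2.3, 0], 0]
    - [[0, 0, 0], [3.2, -2.3, 0], 0]
    - [[0, 0, 0], [3.2, -2.3, 0], 0]
    - [[0, 0, 0], [3.2, -2.3, 0], 0]
    - [[0, 0, 0], [3.2, -2.3, 0], 0]
    - [[0, 0, 0], [3.2, -2.3, 0], 0]
    - [[0, 0, 0], [3.2, -2.3, 0], 0]
    - [[0, 0, 0], [3.2, -2.3, 0], 0]
    - [[0, 0, 0], [0, 0, 0], 0]

```text
t: 41.0
tool_pos: [0.5714, -0.0094, 0.3414]
eef_rot: [[-0.595, -0.804, 0.026], [-0.803, 0.595, 0.028], [-0.038, -0.004, -0.999]]
force: [-1.4, -0.2, -2.4]
grip_width: 0.099
```

```bash
python3 -c "
from h import *
goal([.59,0,.28],bestdown(np.deg2rad(-19.5)))
"
```

```text
t 41.0 pos [ 0.5714 -0.0094  0.3414] shift cm [-1.6306 -0.9135  6.2065] turn [0.0203 0.0351 1.2735]
```

Request:
servo_tool:
  moves:
    - [[0.01, 0.037, 0], [0, 0, 2], 0]
    - [[0, 0, 0.14], [0, 0, 1], 0]
    - [[0, 0, 0.14], [0, 0, 1], 0]
    - [[0, 0, 0.14], [0, 0, 0.5], 0]
    - [[0, 0, 0.14], [0, 0, 0], 0]
    - [[0, 0, 0.14], [0, 0, 0], 0]
    - [[0, 0, 0.14], [0, 0, 0], 0]
    - [[0, 0, 0.14], [0, 0, 0], 0]
    - [[0, 0, 0.14], [0, 0, 0], 0]
    - [[0, 0, 0.12], [0, 0, 0], 0]
    - [[0, 0, 0], [0, 0, 0], 0]

```text
t: 42.1
tool_pos: [0.5554, -0.0176, 0.3132]
eef_rot: [[-0.932, 0.358, 0.054], [0.36, 0.933, 0.017], [-0.044, 0.036, -0.998]]
force: [0.6, -0.5, -3.1]
grip_width: 0.097
```

```bash
python3 -c "
from h import *
goal([.598,-.338,.28],bestdown(np.deg2rad(-19.5)))
"
```

```text
t 42.1 pos [ 0.5554 -0.0176  0.3132] shift cm [-15.3478 -28.4798   2.9934] turn [ 0.0351  0.0449 -0.0271]
```

Request:
servo_tool:
  moves:
    - [[0.035, 0.045, -0.027], [0, 0, 0], 0]
    - [[0, 0, 0], [-1.8, -3.3, 0], 0]
    - [[0, 0, 0], [-1.8, -3.3, 0], 0]
    - [[0, 0, 0], [-1.8, -3.3, 0], 0]
    - [[0, 0, 0], [-1.8, -3.3, 0], 0]
    - [[0, 0, 0], [-1.8, -3.3, 0], 0]
    - [[0, 0, 0], [-1.8, -3.3, 0], 0]
    - [[0, 0, 0], [-1.8, -3.3, 0], 0]
    - [[0, 0, 0], [-1.8, -3.3, 0], 0]
    - [[0, 0, 0], [0, 0, 0], 0]

```text
t: 43.1
tool_pos: [0.6017, -0.3243, 0.3244]
eef_rot: [[-0.957, 0.29, 0.027], [0.29, 0.957, 0.008], [-0.024, 0.016, -1.0]]
force: [-0.8, 0.8, -3.7]
grip_width: 0.095
```

```bash
python3 -c "
from h import *
goal([.598,-.338,.10],bestdown(np.deg2rad(-19.5)))
"
```

```text
t 43.1 pos [ 0.6017 -0.3243  0.3244] shift cm [ 0.4876 -1.7661 22.4113] turn [0.0161 0.0234 0.0457]
```

Request:
servo_tool:
  moves:
    - [[0.016, 0.023, 0.046], [0.5, -1.6, 0], 0]
    - [[0, 0, 0], [0, 0, 3], 0]
    - [[0, 0, 0], [0, 0, 4], 0]
    - [[0, 0, 0], [0, 0, 4], 0]
    - [[0, 0, 0], [0, 0, 4], 0]
    - [[0, 0, 0], [0, 0, 3], 0]
    - [[0, 0, 0], [0, 0, 2], 0]
    - [[0, 0, 0], [0, 0, 0], 0]

```text
t: 43.9
tool_pos: [0.587, -0.3404, 0.1272]
eef_rot: [[-0.946, 0.325, 0.012], [0.325, 0.946, -0.004], [-0.013, 0.0, -1.0]]
force: [-0.4, 1.2, -2.3]
grip_width: 0.099
```

```bash
python3 -c "
from h import *
goal([.598,-.338,.0775],bestdown(np.deg2rad(-19.5)))
"
```

```text
t 43.9 pos [ 0.587  -0.3404  0.1272] shift cm [-0.8959  0.586   4.9779] turn [0.0005 0.0129 0.0097]
```

Request:
servo_tool:
  moves:
    - [[0, 0.013, 0], [-0.9, 0.6, 1], 0]
    - [[0, 0, 0], [0, 0, 1.5], 0]
    - [[0, 0, 0], [0, 0, 1], 0]
    - [[0, 0, 0], [0, 0, 0], 0]

```text
t: 44.3
tool_pos: [0.5998, -0.3379, 0.0955]
eef_rot: [[-0.947, 0.321, 0.005], [0.321, 0.947, -0.002], [-0.006, 0.0, -1.0]]
force: [0.5, 0.4, -2.8]
grip_width: 0.097
```

```bash
python3 -c "
from h import *
goal([.598,-.338,.0775],bestdown(np.deg2rad(-19.5)))
"
```

```text
t 44.3 pos [ 0.5998 -0.3379  0.0955] shift cm [ 0.1741 -0.0694  1.8031] turn [0.0001 0.0056 0.0134]
```

Request:
servo_tool:
  moves:
    - [[0, 0, 0], [0, 0, 0.8], 0]
    - [[0, 0, 0], [0, 0, 0.6], 0]
    - [[0, 0, 0], [0, 0, 0.5], 0]
    - [[0, 0, 0], [0, 0, 0], 0]

```text
t: 44.7
tool_pos: [0.6007, -0.3384, 0.0771]
eef_rot: [[-0.947, 0.32, 0.008], [0.32, 0.947, -0.003], [-0.008, -0.0, -1.0]]
force: [-1.1, 0.4, 0.1]
grip_width: 0.098
```

Force ≈ 0: on the mat. Release and rise.

Request:
servo_tool:
  moves:
    - [[0, 0, 0], [0, 0, 0], 3.5]
    - [[0, 0, 0], [0, 0, 0], 3.5]
    - [[0, 0, 0], [0, 0, 0], 3.5]
    - [[0, 0, 0], [0, 0, 0], 3.5]
    - [[0, 0, 0], [0, 0, -2], 3.5]
    - [[0, 0, 0], [0, 0, -4], 3.5]
    - [[0, 0, 0], [0, 0, -4], 2]
    - [[0, 0, 0], [0, 0, -4], 0]
    - [[0, 0, 0], [0, 0, -4], 0]
    - [[0, 0, 0], [0, 0, 0], 0]

```text
t: 45.7
tool_pos: [0.599, -0.3388, 0.2656]
eef_rot: [[-0.947, 0.32, 0.008], [0.32, 0.947, -0.005], [-0.009, -0.002, -1.0]]
force: [0.8, -0.3, -0.2]
grip_width: 0.098
```

Run:
```python
from h import *
cv2.imwrite('pics/s24.png',capture('side')[:,:,::-1])
goal([.5,0,.30],bestdown(BY+np.pi/2))
```

```text
t 45.75 pos [ 0.5981 -0.338   0.2626] shift cm [20.1094 28.8633 -3.8816] turn [0.    0.006 0.314]
```

View pics/s24.png

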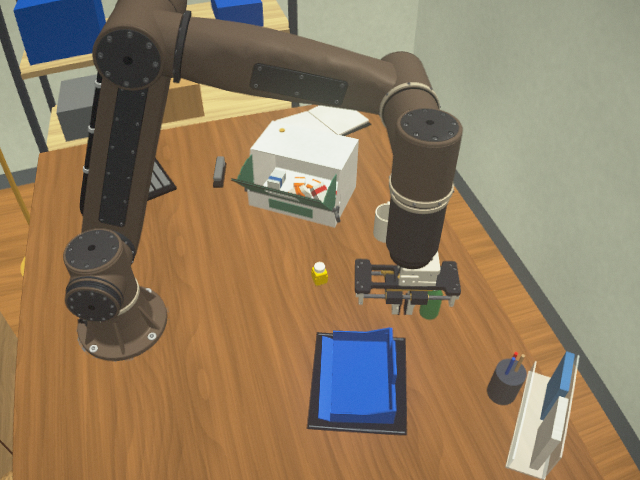

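Request:
servo_tool:
  moves:
    - [[0, 0.006, 0], [3.1, 4, 0], 0]
    - [[0, 0, 0], [3.1, 4, 0], 0]
    - [[0, 0, 0], [3.1, 4, 0], 0]
    - [[0, 0, 0], [3.1, 4, 0], 0]
    - [[0, 0, 0], [3.1, 4, 0], 0]
    - [[0, 0, 0], [3.1, 4, 0], 0]
    - [[0, 0, 0], [3.1, 4, 0], 0]
    - [[0, 0, 0], [3.1, 4, 0], 0]
    - [[0, 0, 0], [3.1, 4, 0], 0]
    - [[0, 0, 0.14], [0, 0, 0], 0]
    - [[0, 0, 0.14], [0, 0, 0], 0]
    - [[0, 0, 0], [0, 0, 0], 0]

```text
t: 46.95
tool_pos: [0.4437, 0.093, 0.2516]
eef_rot: [[-0.817, 0.577, -0.012], [0.577, 0.817, 0.001], [0.01, -0.007, -1.0]]
force: [0.4, -0.0, 0.4]
grip_width: 0.005
```

Run:
```python
from h import *
goal(box([-.245,0,.27]),bestdown(BY+np.pi/2))
print(arm.read_state()['grip_width'])
```

```text
t 46.95 pos [0.4437 0.093  0.2516] shift cm [ 4.2784  3.6612 -1.8147] turn [-0.0067 -0.0103  0.0258]
0.005300424985463572
```

Request:
servo_tool:
  moves:
    - [[0, 0, 0.026], [4.3, 3, 0], 0]
    - [[0, 0, 0], [0, 0, 0], 0]
    - [[0, 0, 0], [0, 0, 3], 0]
    - [[0, 0, 0], [0, 0, 3], 0]
    - [[0, 0, 0], [0, 0, 2], 0]
    - [[0, 0, 0], [0, 0, 0], 0]

```text
t: 47.55
tool_pos: [0.425, 0.1393, 0.1676]
eef_rot: [[-0.815, 0.58, -0.013], [0.58, 0.815, 0.0], [0.011, -0.007, -1.0]]
force: [-0.4, -1.0, 0.2]
grip_width: 0.006
```

Run:
```python
from h import *
goal(box([-.235,0,.163]),bestdown(BY+np.pi/2))
crop(capture('side')[:,:,::-1],180,60,420,240,3,'pics/s25.png')
```

```text
t 47.55 pos [0.425  0.1393 0.1676] shift cm [0.0408 1.9672 0.4478] turn [-0.0075 -0.0107  0.0218]
```

View pics/s25.png

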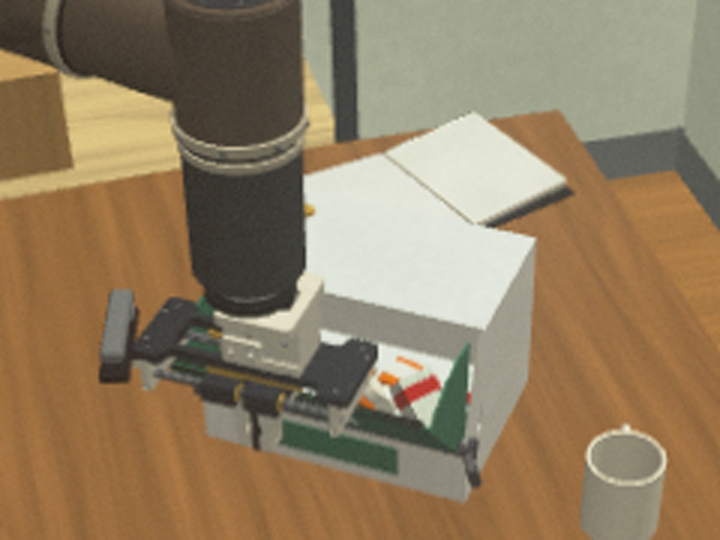

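Request:
servo_tool:
  moves:
    - [[-0.007, -0.01, 0.02], [0, 1.5, 1.2], 0]
    - [[0, 0, 0], [0, 1.5, 0.2], 0]
    - [[0, 0, 0], [0, 2, 0], 0]
    - [[0, 0, 0], [0, 2, 0], 0]
    - [[0, 0, 0], [0, 2, 0], 0]
    - [[0, 0, 0], [0, 0, 0], 0]

```text
t: 48.2
tool_pos: [0.4818, 0.2105, 0.1617]
eef_rot: [[-0.808, 0.59, -0.001], [0.59, 0.808, -0.005], [-0.002, -0.005, -1.0]]
force: [-0.3, -1.9, -0.6]
grip_width: 0.004
```

Run:
```python
from h import *
goal(box([-.085,0,.160]),bestdown(BY+np.pi/2))
st=arm.read_state();print(Rz(BY).T@(st['tool_pos']-BO))
crop(capture('side')[:,:,::-1],180,60,420,240,3,'pics/s26.png')
```

```text
t 48.2 pos [0.4818 0.2105 0.1617] shift cm [0.3047 7.8655 0.1343] turn [-0.0049  0.0024  0.0098]
[-0.1636 -0.0038  0.1617]
```

View pics/s26.png

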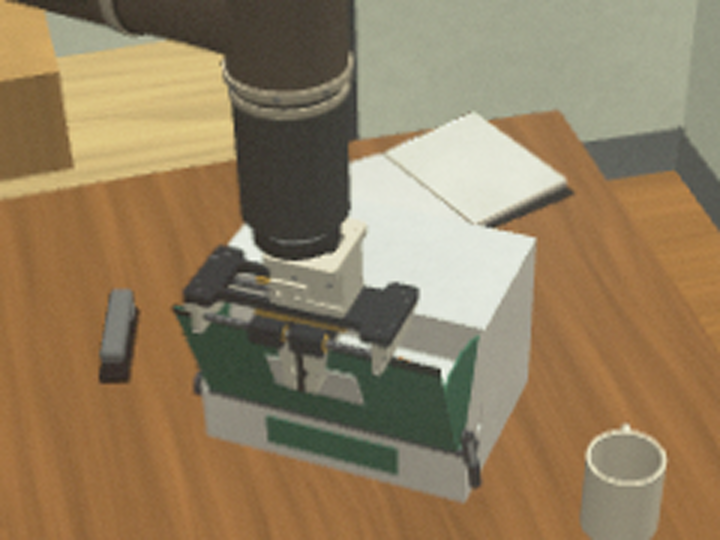

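Request:
servo_tool:
  moves:
    - [[0, 0, 0], [0, 1.5, -0.1], 0]
    - [[0, 0, 0], [0, 1.5, -0.1], 0]
    - [[0, 0, 0], [0, 1.5, 0], 0]
    - [[0, 0, 0], [0, 1.5, 0], 0]
    - [[0, 0, 0], [0, 1, 0], 0]
    - [[0, 0, 0], [0, 0, 0], 0]

```text
t: 48.85
tool_pos: [0.525, 0.269, 0.166]
eef_rot: [[-0.809, 0.588, 0.001], [0.588, 0.809, -0.002], [-0.002, -0.001, -1.0]]
force: [-0.8, 1.0, -0.7]
grip_width: 0.004
```

Run:
```python
from h import *
goal(box([-.085,0,.160]),bestdown(BY+np.pi/2))
st=arm.read_state();print(Rz(BY).T@(st['tool_pos']-BO),st['force'])
crop(capture('side')[:,:,::-1],180,60,420,240,3,'pics/s27.png')
crop(capture('scene')[:,:,::-1],300,170,540,350,3,'pics/c27.png')
```

```text
t 48.85 pos [0.525 0.269 0.166] shift cm [0.3504 0.598  0.6001] turn [-0.0015  0.0022  0.0116]
[-0.0909 -0.0036  0.166 ] [-0.7899  0.9634 -0.6856]
```

View pics/s27.png

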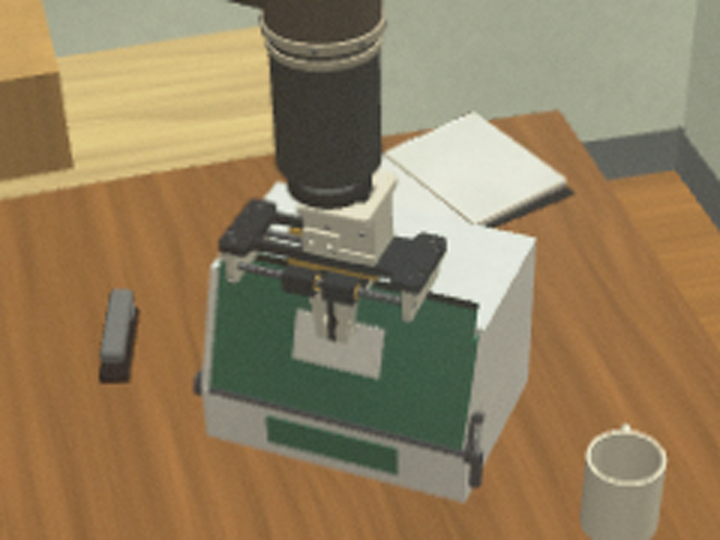

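View pics/c27.png

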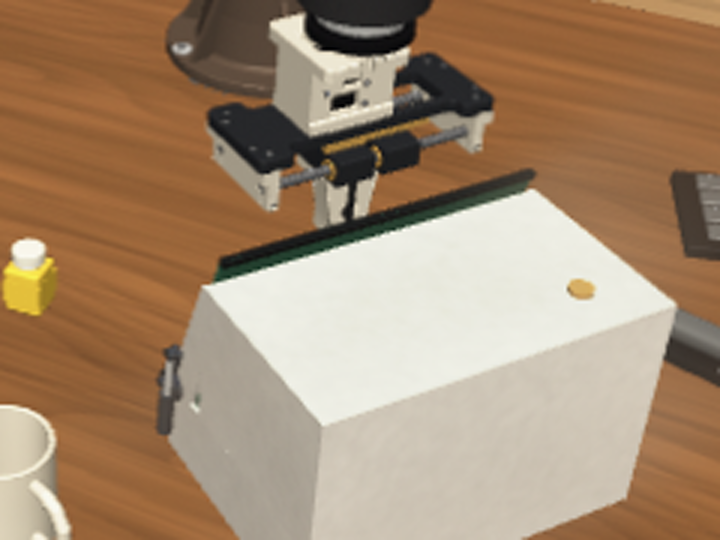

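Request:
servo_tool:
  moves:
    - [[0, 0, 0], [0, -3, 0], 0]
    - [[0, 0, 0], [0, -4, 0], 0]
    - [[0, 0, 0], [0, -4, 0], 0]
    - [[0, 0, 0], [0, 0, -4], 0]
    - [[0, 0, 0], [0, 0, -4], 0]
    - [[0, 0, 0], [0, 0, -4], 0]
    - [[0, 0, 0], [0, 0, 0], 0]
    - [[0, 0, 0], [0, 0, 0], 0]

```text
t: 49.75
tool_pos: [0.4492, 0.1683, 0.286]
eef_rot: [[-0.808, 0.59, -0.009], [0.59, 0.808, -0.009], [0.002, -0.012, -1.0]]
force: [-0.2, -0.3, -1.1]
grip_width: 0.004
```

Run:
```python
from h import *
s=capture('side')[:,:,::-1]
cv2.imwrite('pics/s28.png',s)
cv2.imwrite('pics/c28.png',capture('scene')[:,:,::-1])
crop(s,290,310,430,450,4,'pics/s28t.png')
```

```text
(no output)
```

View pics/s28.png

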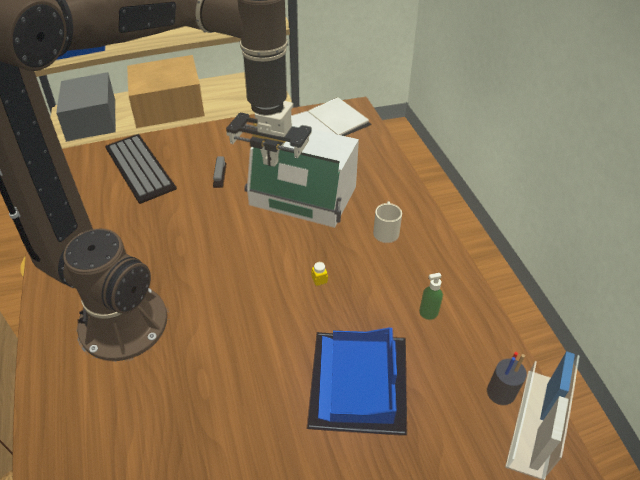

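View pics/c28.png

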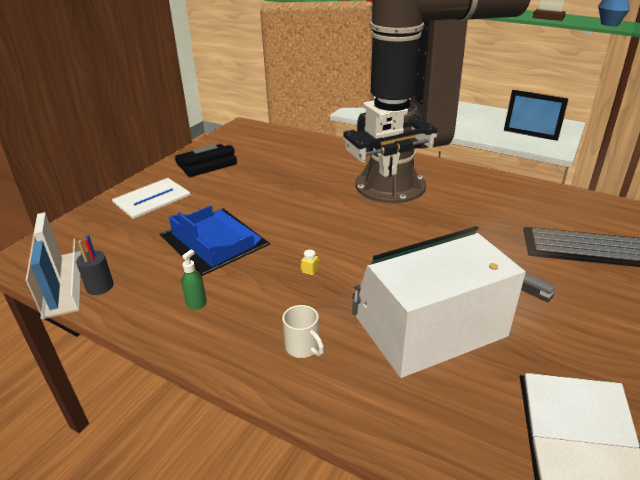

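View pics/s28t.png

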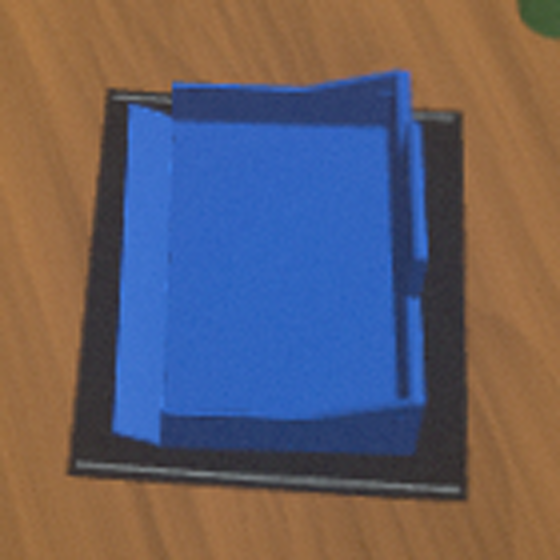

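```bash
python3 -c "
from cell import job_done
print(job_done())"
```

```text
the job is handed in; nothing more can be done
None
```

I finished the job and handed it in at about 50 s of the 210 s allowed; `job_done()` gives no verdict. I pushed the door open and put the four loose packs (two cartons, two amber bottles) in the tray with the other two. I then poured all six into the box, set the tray back on its mat and pushed the door shut.

- **Tray:** the last pictures show it empty and flat on its mat. I set it down with its centre about 5–10 mm from the mat's centre.
- **Door:** its upper edge sits at the same pixels as at the start, so it is shut.
- **Desk:** no pack is left on it. The yellow look-alike, spray, mug and stapler are where they started.
- **Not confirmed:** I did not count all six packs inside the box. Only some could be seen through the mouth. I take the rest to be in from the empty tray, the clear desk and the tray weighing about 3 N after the pour.

No check failed. The small moves often stopped a few millimetres short or tilted slightly, so I re-measured and corrected them before each grasp and placing.

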